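Unload the bending die and rack the brackets bush leg down

ROBOT

A 7-joint arm with a two-finger parallel gripper is mounted at the origin on the work surface. World frame = base frame: x ahead of the robot, y to its left, z up, the work surface at z = 0. Lengths are in mm, angles in degrees, forces in N, time in s.
With the tool pointing down it reaches from about 425 to 825 mm from the base axis. Payload 3.6 kg.
Tool frame: the origin (TCP) lies at the very end of the fingers, on their centre line; the grasp point (between the pads) lies 19 mm behind it; z points along the fingers, y is the direction in which the jaws open and shut (so a half turn about z gives the same grasp; the last joint's range is limited). The gripper opens to 93 mm and grips with 3 to 60 N. Pads are 15 mm wide; open, the fingers measure 128 mm over their backs; the gripper's body (75 mm by 188 mm) begins 65 mm behind the grasp point.
Start: joints at [-73.31, 35.231, -0.722, 81.555, 0.464, 63.22, -2.315], TCP at [203.076, 617.432, 218.64] pointing down, gripper open.
Joint ranges: [-178.69, 178.69], [-17.37, 117.87], [-77.05, 75.6], [15.02, 138.74], [-78.02, 258.01], [0.78, 113.62], [-162.83, 162.83]. Speed limits (degrees/s): [159.86, 159.86, 180, 180, 180, 180, 180].

INTERFACE

Orientations are given as a 3x3 rotation matrix whose columns are the frame's x, y, z axes.
In Python, from rig import env gives the robot as it stands. The module is installed in compiled form; this text tells all that it offers.
- The arm moves only by the shell command python3 -m creep 'ROWS'. ROWS is JSON, a list that holds one entry, the list of rows, each a list of 7 numbers: the shift along the tool's x, y, z in cm, then the turn, a rotation vector about the tool's x, y, z in rad, then the closure, from -1 (fully open) to 1 (shut), so that 0 is half open. A call has 1 to 12 rows; each row shifts and turns the commanded pose from where the row before left it, along the tool's axes as they then stand; what a row does not reach is not made up. A row lasts 1/10 s, in which the tool goes at most 50 mm and 8.59 degrees, less where a joint would pass 70% of its speed; a pose out of reach is approached as far as the arm can. A call is refused whole if a number of a shift passes 5 or a number of a turn 0.15, either way. A call with a gripper value outside its range is refused whole. The fingers move at their own pace and stop on an object; the grip force is fixed at half the most. Time passes only in rows, so rows that do not move let the fingers close. It gives the time, the measured TCP pose, the force and the opening at its end, in the units of the state.
- env.get_obs(): the state, without advancing time (a new reading comes with each control period).
- env.get_image(name): name is "scene" or "side" or "wrist"; returns (picture, depth): 400x640x3 uint8, red, green, blue; 400x640 float32, mm along the optical axis (not along the pixel's ray), 0 where there is no reading.
- env.calibration(name): a dict with "mtx" (3x3 intrinsics, pixels), "dist_coeffs" ([k1, k2, p1, p2, k3] as OpenCV has them; the pictures are not rectified), "origin" and "attitude" of the camera in the world. Camera axes: x right, y up, looking along -z (the intrinsics and any distortion apply to the point x, -y, -z); pixel columns grow to the right and rows downward; lengths in mm; the calibration is good to about 2 mm. A picture is of the moment at which its call begins: read the wrist's pose just before it. calibration takes no time and is no camera call; for the wrist camera it gives the pose at the moment of the call.
- env.close_job(): hands the job in, once; it reports no verdict.
The state is a dict: "time_s": time; "qpos": joint angles; "dq": joint speeds; "joint_torque": joint torques, N m; "eef_pos": TCP position; "eef_rot": TCP orientation; "wrist_force": force on the tool from outside, world axes, zero at the start; "wrist_torque": the same for the moment, N m; "gripper_width": finger opening in mm.
Only numpy, scipy, OpenCV 4.12 (cv2) and the standard library are available. Lean on these libraries where they do the work, as an engineer would, in place of code of your own. Each camera call takes 0.05 s, during which the arm holds its last target.

TASK

The bending die on this repair bench is full of freshly formed angle brackets: take the red hold-down bridge off the die and stand it on the black mat, then lift every bracket out of its V cavity and set it in a pocket of the blue tray, one to a pocket, with the leg that carries the brass bush lying flat on the pocket floor (bush up) and the plain leg standing upright. When all brackets are in the tray, stand the bridge back on the die, squarely on its two red foot marks, and do not disturb the screwdriver, the cap or the hopper.

Things in the scene. Friction and masses are not known exactly. Their poses are not given: they have to be found in the camera images.
- die: Fixed bending die: dark plate 340 (x) x 220 (y) x 12 mm; at x = +-48, y = +-55 mm four V cavities along x, walls at 45 degrees, 26 mm long, open-ended; V bottoms 32 mm, wall tops 60 mm above the table. Red marks 34 x 114 mm at x = +-135, y = 0 for the bridge's feet. Origin: centre of underside, on the table; z up.
- bridge: Loose red hold-down bridge, about 0.5 kg: beam 310 (x) x 70 (y) x 8 mm, its top 70 mm above its feet, on feet 30 (x) x 110 (y) mm at x = +-135; 62 mm clear below. Black grip fin at the centre, 50 (x) x 14 (y) mm, from 70 to 106 mm above the feet. Same end for end. Origin: midway between the feet, level with their undersides; z up. Stands on the die at first, beam over the brackets.
- tray: Fixed blue tray 164 (x) x 127 (y) mm, four pockets 58 (x) x 56 (y) mm centred at x = +-48, y = +-30.5 mm. Pocket floors 4 mm, rims, divider and 38 mm wide middle rib 10 mm above the table. Origin: centre of the underside, on the table.
- mat: Fixed black rubber mat 340 (x) x 150 (y) x 4 mm, flat on the bench, where the bridge is parked. Origin: centre of its underside.
- screwdriver: Bystander: loose screwdriver, red handle, 200 mm long, lying on the bench.
- cap: Bystander: loose black round cap, 58 mm diameter, 14 mm high.
- hopper: Bystander: loose black bowl-shaped hopper, 100 mm diameter, 60 mm high.
- bracket1: Aluminium angle, 75 g, may be absent. Two square legs 8 mm thick, 42 mm from outer corner to free edge, 44 mm along the bend (x): a bush leg along (0,1,1), with a brass bush 18 mm wide, 5 mm proud on its inner face, and a plain leg along (0,-1,1). Origin: middle of the outer corner line; z points between the legs, straight up in the die. Its ends overhang the V by 9 mm, free to grip across 44 mm.
- bracket1_bush_edge (a point): Middle of the free edge of bracket1's bush leg, on the outer face, 42 mm from its origin.
- bracket1_plain_edge (a point): Middle of the free edge of bracket1's plain leg, on the outer face, 42 mm from its origin.
- bracket2: Another bracket like bracket1, same frame; may be absent.
- bracket2_bush_edge (a point): Middle of the free edge of bracket2's bush leg, on the outer face, 42 mm from its origin.
- bracket2_plain_edge (a point): Middle of the free edge of bracket2's plain leg, on the outer face, 42 mm from its origin.
- bracket3: Another bracket like bracket1, same frame; may be absent.
- bracket3_bush_edge (a point): Middle of the free edge of bracket3's bush leg, on the outer face, 42 mm from its origin.
- bracket3_plain_edge (a point): Middle of the free edge of bracket3's plain leg, on the outer face, 42 mm from its origin.
- bracket4: Another bracket like bracket1, same frame; may be absent.
- bracket4_bush_edge (a point): Middle of the free edge of bracket4's bush leg, on the outer face, 42 mm from its origin.
- bracket4_plain_edge (a point): Middle of the free edge of bracket4's plain leg, on the outer face, 42 mm from its origin.
Not all that is in view belongs to the job. Leave any orange or pink look-alike of the bracket3 alone.

How it is judged (in metres and radians):
On the way, in this order (a step that is already met when the one before it is completed fails the run):
1. the bridge stands on the mat, released (x of bridge in the frame of mat between -0.045 and 0.045 m and y of bridge in the frame of mat between -0.045 and 0.045 m and z of bridge in the frame of mat between 0.001 and 0.009 m and angle between bridge's own z axis and vertical below 0.05 rad and angle between the x axis of bridge and the x axis of mat, either way round below 0.4 rad and linear speed of bridge below 0.03 m/s and contact force between bridge and the fingers below 0.1 N), for 0.2 s.
2. every bracket sits in a tray pocket, bush leg flat on the floor, plain leg upright, released (x of bracket1 in the frame of tray between -0.083 and 0.083 m and y of bracket1 in the frame of tray between -0.065 and 0.065 m and z of bracket1 in the frame of tray between 0.001 and 0.0075 m and z of bracket1_bush_edge in the frame of tray between 0.001 and 0.0075 m and height (world z) of each of bracket1_plain_edge, bracket2_plain_edge, bracket3_plain_edge, bracket4_plain_edge above 0.035 m and angle between bracket1's own x axis and vertical between 1.5 and 1.642 rad and linear speed of each of bracket1, bracket2, bracket3, bracket4 below 0.03 m/s and contact force between each of bracket1, bracket2, bracket3, bracket4 and the fingers below 0.1 N and x of bracket2 in the frame of tray between -0.083 and 0.083 m and y of bracket2 in the frame of tray between -0.065 and 0.065 m and z of bracket2 in the frame of tray between 0.001 and 0.0075 m and z of bracket2_bush_edge in the frame of tray between 0.001 and 0.0075 m and angle between bracket2's own x axis and vertical between 1.5 and 1.642 rad and x of bracket3 in the frame of tray between -0.083 and 0.083 m and y of bracket3 in the frame of tray between -0.065 and 0.065 m and z of bracket3 in the frame of tray between 0.001 and 0.0075 m and z of bracket3_bush_edge in the frame of tray between 0.001 and 0.0075 m and angle between bracket3's own x axis and vertical between 1.5 and 1.642 rad and x of bracket4 in the frame of tray between -0.083 and 0.083 m and y of bracket4 in the frame of tray between -0.065 and 0.065 m and z of bracket4 in the frame of tray between 0.001 and 0.0075 m and z of bracket4_bush_edge in the frame of tray between 0.001 and 0.0075 m and angle between bracket4's own x axis and vertical between 1.5 and 1.642 rad), for 0.2 s.
At the end, for the whole second after the job is handed in: Each bracket present lies in a tray pocket, bush leg flat on its floor (3.5 mm, 4 degrees), plain leg up; the bridge stands on the die within 15 mm of its foot marks in x and y, within 0.1 rad of the die's x axis either way round; all released and at rest (all of step 2 and x of bridge in the frame of die between -0.015 and 0.015 m and y of bridge in the frame of die between -0.015 and 0.015 m and z of bridge in the frame of die between 0.008 and 0.017 m and angle between bridge's own z axis and vertical below 0.05 rad and angle between the x axis of bridge and the x axis of die, either way round below 0.1 rad and linear speed of bridge below 0.03 m/s and contact force between bridge and the fingers below 0.1 N); the robot touches nothing.
It fails at once if the screwdriver is pushed more than 20 mm (distance of screwdriver from where it was at the start of the episode above 0.02 m).
It fails at once if the cap is pushed more than 20 mm (distance of cap from where it was at the start of the episode above 0.02 m).
It fails at once if the hopper is pushed more than 20 mm (distance of hopper from where it was at the start of the episode above 0.02 m).
Of bracket1, bracket2, bracket3, bracket4 only 3 to 4 are there at a start; the rules pass over those that are not, and their reading is None.
At some moment in a run one of bridge may be knocked a few centimetres aside while the robot is not near it.
It also fails if it takes over 210 s, if anything falls off the work surface, if the arm or the gripper's body presses on something with over 40 N, if the wrist force passes 120 N, or if a joint passes its speed limit or range.

## Working session

There is one attempt and no reset: what is moved stays moved. The work goes in short steps, Python scripts to look and compute and a shell command to move; the robot and the scene stay as the last step left them, time stands still between calls to the robot, and variables do not carry over. Pictures are saved under pics/ and viewed, and the job is handed in when it is done.

```bash
ls -la; mkdir -p pics
python3 - <<'E'
from rig import env
import cv2, numpy as np
o=env.get_obs()
for k,v in o.items(): print(k,np.round(v,3).tolist())
for n in ["scene","side","wrist"]:
    c=env.calibration(n); print(n,{k:np.round(v,3).tolist() for k,v in c.items()})
    im,d=env.get_image(n); cv2.imwrite(f"pics/{n}0.png",im[:,:,::-1]); np.save(f"pics/{n}0_d.npy",d); print(d.min(),d.max())
E
```

```text
total 12
drwxr-xr-x  3 agent agent 4096 Dec  7 01:24 .
drwxr-xr-x 23 root  root  4096 Dec  7 01:24 ..
drwxr-xr-x  2 agent agent 4096 Dec  7 01:24 pics
time_s 0.0
qpos [-73.309, 35.289, -0.723, 81.637, 0.467, 63.221, -2.314]
dq [0.061, -0.004, -0.04, -0.003, -0.002, 0.036, 0.041]
joint_torque [-0.0, -45.894, 0.209, -16.574, -0.061, 0.021, 0.0]
eef_pos [202.876, 616.715, 217.506]
eef_rot [[-0.95, 0.312, -0.001], [0.312, 0.95, -0.002], [-0.0, -0.003, -1.0]]
wrist_force [-1.044, 0.089, -0.878]
wrist_torque [-0.043, 0.04, 0.003]
gripper_width 92.981
scene {'mtx': [[434.952, 0.0, 321.404], [0.0, 434.952, 192.909], [0.0, 0.0, 1.0]], 'dist_coeffs': [-0.116, 0.0, 0.0, 0.0, 0.0], 'origin': [1247.545, -224.835, 708.62], 'attitude': [[0.305, -0.611, 0.73], [0.952, 0.207, -0.225], [-0.014, 0.764, 0.645]]}
0.0 3806.723
side {'mtx': [[372.827, 0.0, 324.202], [0.0, 372.827, 196.177], [0.0, 0.0, 1.0]], 'dist_coeffs': [0.016, 0.0, 0.0, 0.0, 0.0], 'origin': [316.291, 634.74, 535.341], 'attitude': [[-0.937, 0.172, -0.305], [-0.35, -0.526, 0.775], [-0.027, 0.833, 0.553]]}
0.0 3607.1514
wrist {'mtx': [[290.288, 0.0, 322.959], [0.0, 290.288, 198.005], [0.0, 0.0, 1.0]], 'dist_coeffs': [-0.028, 0.0, 0.0, 0.0, 0.0], 'origin': [122.929, 643.973, 385.355], 'attitude': [[0.313, -0.906, -0.287], [0.95, 0.298, 0.096], [-0.002, -0.302, 0.953]]}
0.0 513.48004
```

View pics/scene0.png

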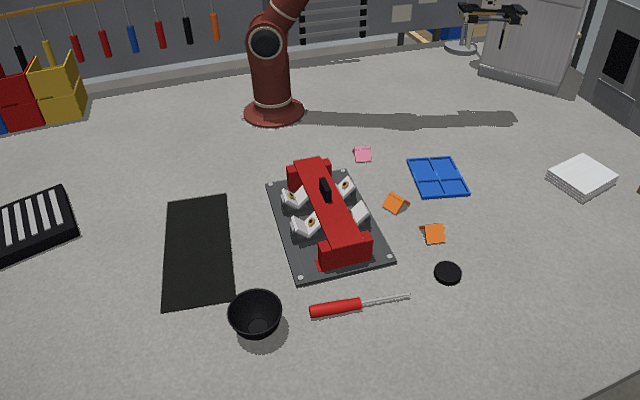

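View pics/side0.png

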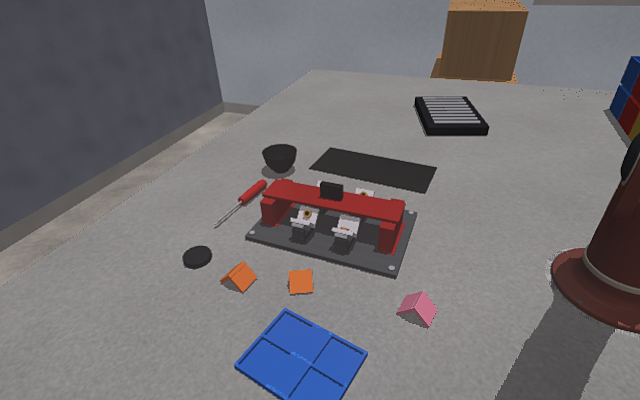

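View pics/wrist0.png

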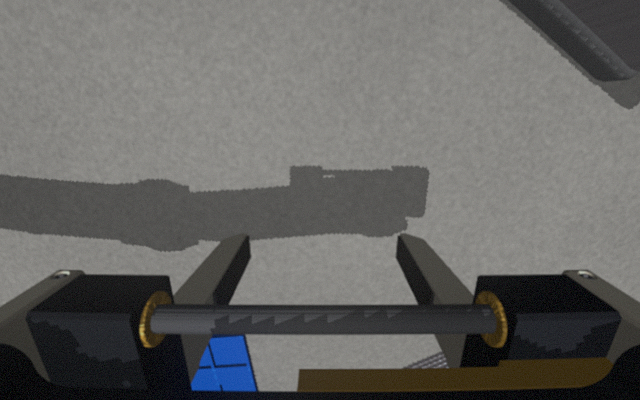

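The scene view shows the bridge on the die at about (325,215), with white brackets at (292,197), (305,225), (345,187) and (360,213). The mat is at (198,250) and the tray at (437,177). The hopper (255,312), screwdriver (360,303), cap (447,272) and the orange and pink look-alikes must stay put. Next I'll measure by casting rays.

```bash
cat > h.py <<'E'
import numpy as np, cv2
from rig import env
def cal(n):
    c=env.calibration(n); return [np.array(c[k],float) for k in("mtx","dist_coeffs","origin","attitude")]
def rays(uv,c):
    K,D,o,R=c
    p=cv2.undistortPoints(np.array(uv,float).reshape(-1,1,2),K,D).reshape(-1,2)
    d=np.c_[p[:,0],-p[:,1],-np.ones(len(p))]@R.T
    return o,d
def plane(uv,z,c):
    o,d=rays(uv,c); return o+d*((z-o[2])/d[:,2])[:,None]
def cloud(depth,c):
    v,u=np.nonzero(depth>0)
    o,d=rays(np.c_[u,v],c); P=np.full(depth.shape+(3,),np.nan); P[v,u]=o+d*depth[v,u][:,None]; return P
def proj(P,c):
    K,D,o,R=c
    q=(np.array(P,float).reshape(-1,3)-o)@R; q=q*[1,-1,-1]
    return cv2.projectPoints(q,np.zeros(3),np.zeros(3),K,D)[0].reshape(-1,2)
def snap(n,tag):
    c=cal(n); im,d=env.get_image(n); cv2.imwrite(f"pics/{n}_{tag}.png",im[:,:,::-1]); return im,d,c
def mask(im,lo,hi):
    return cv2.inRange(cv2.cvtColor(im,cv2.COLOR_RGB2HSV),np.array(lo),np.array(hi))
def rect(P):
    r=cv2.minAreaRect(np.array(P[:,:2],np.float32)); return r
def big(m,k=1):
    cs,_=cv2.findContours(m,cv2.RETR_EXTERNAL,cv2.CHAIN_APPROX_NONE); return sorted(cs,key=cv2.contourArea)[::-1][:k]
E
cat > m1.py <<'E'
from h import *
for n in["scene","side"]:
    im=cv2.imread(f"pics/{n}0.png")[:,:,::-1]; im=np.ascontiguousarray(im); d=np.load(f"pics/{n}0_d.npy"); c=cal(n)
    P=cloud(d,c); Z=P[...,2]
    f=lambda a:np.round(a,1).tolist()
    # tray
    b=big(mask(im,(100,120,60),(125,255,255)),4)
    for k in b:
        p=plane(k.reshape(-1,2),10,c)
        if cv2.contourArea(k)>800: print(n,"blue",f(rect(p)[0]),f(rect(p)[1]),rect(p)[2])
    # bridge top
    red=mask(im,(0,130,60),(6,255,255))|mask(im,(174,130,60),(180,255,255))
    reg=(P[...,0]>250)&(P[...,0]<1100)&(np.abs(P[...,1])<600)
    top=(red>0)&reg&(Z>76)&(Z<90)
    print(n,"redtop n",top.sum(),"z",np.median(Z[top]) if top.any() else 0)
    q=P[top]; r=rect(q); print(" bridge",f(r[0]),f(r[1]),r[2])
    tab=reg&(np.abs(Z)<8); 
    hsv=cv2.cvtColor(im,cv2.COLOR_RGB2HSV)
    dark=((hsv[...,2]<75)&reg&(Z<20)).astype(np.uint8)*255
    for k in big(dark,5):
        if cv2.contourArea(k)<200: continue
        p=plane(k.reshape(-1,2),4,c); r=rect(p); print(" dark z4",f(r[0]),f(r[1]),round(r[2],1))
        p=plane(k.reshape(-1,2),12,c); r=rect(p); print(" dark z12",f(r[0]),f(r[1]),round(r[2],1))
    for nm,lo,hi in[("orange",(8,130,100),(18,255,255)),("pink",(160,50,120),(176,200,255))]:
        mk=(mask(im,lo,hi)>0)&reg
        for k in big(mk.astype(np.uint8)*255,3):
            if cv2.contourArea(k)<40: continue
            x,y,w,h=cv2.boundingRect(k); print(nm,f(np.nanmean(P[y:y+h,x:x+w].reshape(-1,3),0)),f(np.nanmax(P[y:y+h,x:x+w].reshape(-1,3),0)))
E
python3 m1.py
```

```text
scene blue [488.3, 326.6] [129.6, 172.1] 77.54248809814453
scene redtop n 2729 z 81.50106260221241
 bridge [552.5, 6.8] [102.2, 310.0] 86.37626647949219
 dark z4 [533.2, -297.5] [148.8, 338.4] 84.8
 dark z12 [541.3, -296.6] [147.1, 334.6] 84.8
 dark z4 [760.5, -210.0] [64.3, 57.8] 88.8
 dark z12 [766.1, -210.2] [63.6, 57.2] 88.8
 dark z4 [778.0, 189.8] [55.7, 65.8] 50.5
 dark z12 [783.4, 185.1] [55.1, 65.0] 50.5
 dark z4 [713.5, -7.5] [219.7, 12.3] 87.2
 dark z12 [719.6, -10.0] [217.2, 12.1] 87.2
 dark z4 [697.5, 6.5] [25.2, 115.0] 6.0
 dark z12 [703.7, 3.9] [24.9, 113.6] 6.0
orange [673.5, 208.8, 15.0] [697.9, 261.1, 35.7]
orange [548.4, 178.1, 10.1] [582.6, 233.9, 35.6]
pink [337.6, 175.0, 15.6] [359.5, 221.9, 35.2]
side blue [482.5, 333.1] [129.9, 165.4] 77.5762939453125
side redtop n 2419 z 80.5799554317345
 bridge [549.8, -0.0] [73.7, 309.7] 89.65605926513672
 dark z4 [530.1, -292.8] [149.0, 337.9] 84.7
 dark z12 [526.8, -278.8] [146.7, 332.8] 84.7
 dark z4 [489.0, 13.7] [120.0, 129.4] 20.9
 dark z12 [486.4, 23.0] [118.2, 127.5] 20.9
 dark z4 [783.3, 187.3] [56.9, 70.1] 46.0
 dark z12 [776.3, 194.0] [56.0, 69.1] 46.0
 dark z4 [572.8, 20.2] [142.2, 80.0] 74.3
 dark z12 [569.0, 29.5] [140.0, 78.7] 74.3
 dark z4 [551.0, 105.7] [11.6, 342.0] 88.1
 dark z12 [547.4, 113.7] [11.4, 336.8] 88.1
orange [668.5, 211.9, 9.2] [732.8, 250.0, 35.1]
orange [544.1, 191.6, 17.1] [586.9, 215.9, 34.9]
pink [330.0, 177.5, 9.5] [371.3, 217.8, 35.2]
```

Run:
```python
import cv2
a=cv2.imread('pics/scene0.png')[140:330,230:490]; cv2.imwrite('pics/scene0_z.png',cv2.resize(a,None,fx=3,fy=3,interpolation=cv2.INTER_CUBIC))
a=cv2.imread('pics/side0.png')[150:300,170:440]; cv2.imwrite('pics/side0_z.png',cv2.resize(a,None,fx=2.9,fy=2.9,interpolation=cv2.INTER_CUBIC))
```

```text
(no output)
```

View pics/scene0_z.png

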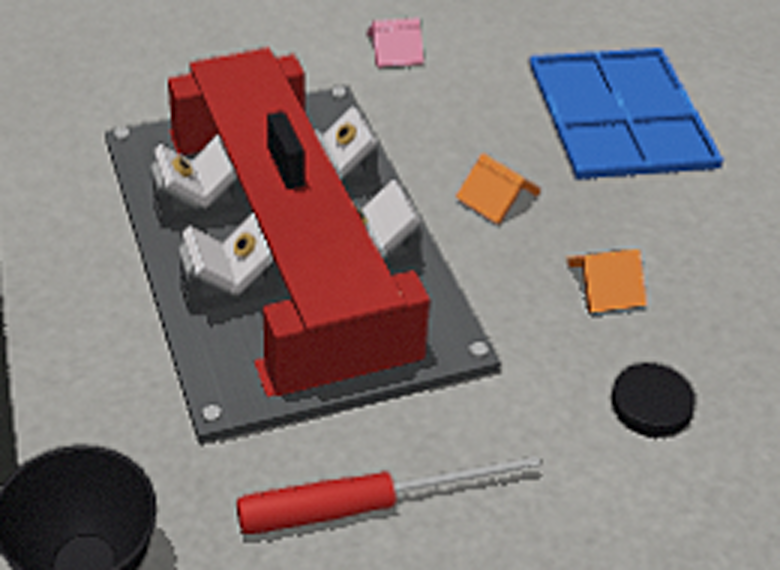

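View pics/side0_z.png

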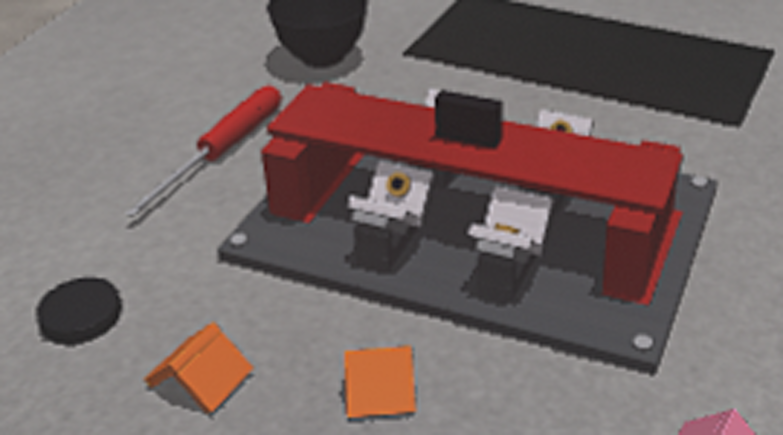

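```bash
cat > m2.py <<'E'
from h import *
import sys
f=lambda a:np.round(a,1).tolist()
def rr(q,pct=None):
    r=rect(q); (w,h),a=r[1],r[2]
    if w<h: a-=90; w,h=h,w
    return f"c=({r[0][0]:.1f},{r[0][1]:.1f}) {w:.1f}x{h:.1f} yaw={a:.2f}"
for n in["scene","side"]:
    im=np.ascontiguousarray(cv2.imread(f"pics/{n}0.png")[:,:,::-1]); d=np.load(f"pics/{n}0_d.npy"); c=cal(n)
    P=cloud(d,c); X,Y,Z=[P[...,i] for i in range(3)]
    hsv=cv2.cvtColor(im,cv2.COLOR_RGB2HSV)
    red=(mask(im,(0,130,60),(6,255,255))|mask(im,(174,130,60),(180,255,255)))>0
    reg=(X>350)&(X<750)&(np.abs(Y)<140)
    top=red&reg&(Z>77)&(Z<90); top=cv2.morphologyEx(top.astype(np.uint8),cv2.MORPH_OPEN,np.ones((3,3)))>0
    # restrict to beam band: drop feet tops (wider) -> use mid x
    q=P[top]; print(n,"beam+feet",rr(q), "z",f(np.percentile(q[:,2],[5,50,95])))
    m=top&(np.abs(X-550)<100); q=P[m]
    for x0 in(470,510,590,630):
        s=q[np.abs(q[:,0]-x0)<15]; print("  beam y-range at x",x0,f([s[:,1].min(),s[:,1].max()]))
    fin=reg&(hsv[...,2]<70)&(Z>88)&(Z<130); q=P[fin]; print(" fin n",len(q),f(np.median(q,0)), f(q.min(0)),f(q.max(0)))
    ft=q[q[:,2]>112]; print(" fin top",rr(ft),len(ft))
    pl=reg&(hsv[...,1]<60)&(hsv[...,2]<110)&(Z>7)&(Z<17); pl=cv2.morphologyEx(pl.astype(np.uint8),cv2.MORPH_OPEN,np.ones((3,3)))>0
    print(" plate",rr(P[pl]),np.median(Z[pl]))
    mt=(X>300)&(X<760)&(Y<-190)&(Y>-400)&(hsv[...,2]<60)&(Z<12)&(Z>-5)&(X<715); mt=cv2.morphologyEx(mt.astype(np.uint8),cv2.MORPH_OPEN,np.ones((5,5)))
    k=big(mt*255)[0]; print(" mat",rr(plane(k.reshape(-1,2),4,c)),np.median(Z[mt>0]))
    b=mask(im,(100,120,40),(125,255,255)); k=big(b)[0]; 
    bp=(b>0)&(X<700)&(Y>200)&(Z>-3)&(Z<16); print(" tray cloud",rr(P[bp]), f(np.percentile(Z[bp],[5,50,95])))
    rim=bp&(Z>8); print(" tray rim",rr(P[rim]))
    hp=(X>680)&(X<850)&(Y<-120)&(Y>-300)&(Z>8)&(hsv[...,2]<90); q=P[hp]; print(" hopper",f(q.min(0)),f(q.max(0)))
    sd=red&(X>700)&(X<900)&(Y>-200)&(Y<150); q=P[sd]; print(" screw handle",f(q.min(0)),f(q.max(0)))
E
python3 m2.py
```

```text
scene beam+feet c=(551.6,-2.0) 308.5x70.3 yaw=-0.75 z [79.3, 81.5, 83.4]
  beam y-range at x 470 [-36.0, 33.7]
  beam y-range at x 510 [-35.9, 33.2]
  beam y-range at x 590 [-37.4, 31.7]
  beam y-range at x 630 [-38.0, 31.0]
 fin n 197 [558.2, -5.8, 111.3] [525.3, -9.3, 88.3] [574.9, 4.4, 120.8]
 fin top c=(550.4,-2.9) 46.5x12.1 yaw=-0.74 95
 plate c=(546.5,-3.4) 339.8x219.7 yaw=-1.59 11.32955805589188
 mat c=(533.6,-297.7) 337.3x147.7 yaw=-5.18 2.9283457421927324
 tray cloud c=(71.5,551.4) 1128.3x162.2 yaw=-28.26 [0.6, 4.7, 10.0]
 tray rim c=(483.0,327.8) 165.4x128.4 yaw=-12.29
 hopper [698.7, -258.3, 8.1] [830.6, -161.2, 62.0]
 screw handle [700.0, -110.9, -4.3] [805.0, 47.0, 85.4]
side beam+feet c=(549.8,-0.0) 309.7x73.7 yaw=-0.34 z [79.1, 80.6, 82.0]
  beam y-range at x 470 [-34.4, 36.0]
  beam y-range at x 510 [-34.7, 37.0]
  beam y-range at x 590 [-36.0, 34.8]
  beam y-range at x 630 [-37.3, 33.6]
 fin n 322 [547.9, 5.5, 106.5] [524.0, -9.3, 88.1] [574.4, 8.7, 118.3]
 fin top c=(549.4,0.9) 49.5x16.6 yaw=-4.72 112
 plate c=(545.3,-0.0) 339.3x219.6 yaw=-1.34 10.652388036581897
 mat c=(529.7,-292.5) 336.0x148.5 yaw=-5.31 2.5629508126067435
 tray cloud c=(485.9,329.5) 172.0x131.8 yaw=-13.30 [1.7, 4.2, 10.1]
 tray rim c=(483.0,331.5) 165.1x128.4 yaw=-12.52
 hopper [731.5, -257.8, 9.3] [831.0, -156.7, 61.5]
 screw handle [700.0, -169.4, -3.0] [821.6, 32.4, 82.1]
```

```bash
cat > plan.py <<'E'
import sys, json
from h import *
from scipy.spatial.transform import Rotation as Ro, Slerp
def Rt(yaw,tilt=0):
    # tool y at azimuth yaw(deg), pointing down; tilt>0: body leans to tool +x side (about tool y)
    y=np.radians(yaw); Y=np.array([np.cos(y),np.sin(y),0]); Z=np.array([0,0,-1.]); X=np.cross(Y,Z)
    R=np.c_[X,Y,Z]; return R@Ro.from_euler('y',-tilt,degrees=True).as_matrix()
def plan(pos,R,n,g,cur=None):
    o=env.get_obs(); p0=np.array(o["eef_pos"]); R0=np.array(o["eef_rot"])
    if cur is not None: p0,R0=cur
    sl=Slerp([0,1],Ro.from_matrix([R0,R])); rows=[]; p=p0.copy(); Rc=R0.copy()
    for i in range(1,n+1):
        pt=p0+(np.array(pos)-p0)*i/n; Rn=sl(i/n).as_matrix()
        s=Rc.T@(pt-p)/10; r=Ro.from_matrix(Rc.T@Rn).as_rotvec()
        s=np.round(s,2); r=np.round(r,3); rows.append([float(a)+0 for a in np.r_[s,r]]+[g])
        p=p+Rc@s*10; Rc=Rc@Ro.from_rotvec(r).as_matrix()
    print(f"max step {max(np.linalg.norm(r[:3])*10 for r in rows):.1f} mm")
    for i in range(0,n,12): print(json.dumps([rows[i:i+12]]).replace(" ",""))
    return p,Rc
E
python3 - <<'E'
from plan import *
plan([550,-0.5,240],Rt(-0.8),24,-1)
E
```

```text
max step 29.6 mm
[[[-2.18,-1.99,-0.09,0.0,0.0,0.053,-1],[-2.28,-1.88,-0.09,0.0,0.0,0.053,-1],[-2.37,-1.75,-0.09,0.0,0.0,0.052,-1],[-2.47,-1.62,-0.09,0.0,0.0,0.053,-1],[-2.54,-1.49,-0.08,0.0,0.0,0.053,-1],[-2.63,-1.36,-0.09,0.0,0.0,0.053,-1],[-2.69,-1.21,-0.09,0.0,0.0,0.053,-1],[-2.75,-1.07,-0.09,0.0,0.001,0.052,-1],[-2.8,-0.93,-0.09,-0.001,0.0,0.053,-1],[-2.85,-0.77,-0.09,0.0,0.0,0.053,-1],[-2.88,-0.63,-0.1,0.0,0.0,0.053,-1],[-2.91,-0.47,-0.09,0.0,0.0,0.052,-1]]]
[[[-2.94,-0.31,-0.09,0.0,0.0,0.053,-1],[-2.94,-0.17,-0.09,0.0,0.0,0.053,-1],[-2.95,0.0,-0.1,0.0,0.0,0.053,-1],[-2.95,0.15,-0.09,0.0,0.0,0.053,-1],[-2.94,0.31,-0.09,0.0,0.0,0.052,-1],[-2.91,0.46,-0.09,0.0,0.0,0.053,-1],[-2.89,0.61,-0.1,0.0,0.0,0.053,-1],[-2.85,0.76,-0.09,0.0,0.0,0.053,-1],[-2.81,0.92,-0.09,-0.001,0.0,0.053,-1],[-2.75,1.06,-0.09,0.0,0.0,0.052,-1],[-2.69,1.2,-0.09,0.0,0.0,0.053,-1],[-2.63,1.35,-0.09,0.0,0.0,0.053,-1]]]
```

```bash
python3 -m creep '[[[-2.2,-2.0,-0.1,0,0,0.053,-1],[-2.3,-1.9,-0.1,0,0,0.053,-1],[-2.4,-1.75,-0.1,0,0,0.053,-1],[-2.5,-1.6,-0.1,0,0,0.053,-1],[-2.55,-1.5,-0.1,0,0,0.053,-1],[-2.6,-1.35,-0.1,0,0,0.053,-1],[-2.7,-1.2,-0.1,0,0,0.053,-1],[-2.75,-1.05,-0.1,0,0,0.053,-1],[-2.8,-0.9,-0.1,0,0,0.053,-1],[-2.85,-0.75,-0.1,0,0,0.053,-1],[-2.9,-0.6,-0.1,0,0,0.053,-1],[-2.9,-0.45,-0.1,0,0,0.053,-1]]]'
python3 -m creep '[[[-2.95,-0.3,-0.1,0,0,0.053,-1],[-2.95,-0.15,-0.1,0,0,0.053,-1],[-2.95,0,-0.1,0,0,0.053,-1],[-2.95,0.15,-0.1,0,0,0.053,-1],[-2.9,0.3,-0.1,0,0,0.053,-1],[-2.9,0.45,-0.1,0,0,0.053,-1],[-2.9,0.6,-0.1,0,0,0.053,-1],[-2.85,0.75,-0.1,0,0,0.053,-1],[-2.8,0.9,-0.1,0,0,0.053,-1],[-2.75,1.05,-0.1,0,0,0.053,-1],[-2.7,1.2,-0.1,0,0,0.053,-1],[-2.6,1.35,-0.1,0,0,0.053,-1]]]'
python3 - <<'E'
from h import *
o=env.get_obs(); print(o["time_s"],np.round(o["eef_pos"],1),np.round(o["eef_rot"],3).tolist(),np.round(o["qpos"],1)); snap("wrist","a")
E
```

```text
time_s: 1.35
eef_pos: [378.3, 307.7, 230.5]
eef_rot: [[-0.577, 0.817, -0.0], [0.817, 0.577, -0.0], [-0.0, -0.0, -1.0]]
wrist_force: [0.4, 0.8, -0.0]
gripper_width: 93.0
time_s: 2.55
eef_pos: [550.2, -0.9, 242.5]
eef_rot: [[0.021, 1.0, -0.001], [1.0, -0.021, 0.0], [0.0, -0.001, -1.0]]
wrist_force: [-0.8, 0.8, 0.4]
gripper_width: 93.3
2.55 [550.2  -0.9 242.5] [[0.021, 1.0, -0.001], [1.0, -0.021, 0.0], [0.0, -0.001, -1.0]] [-18.3  26.3  24.3  96.9 -12.3  59.5   8.9]
```

View pics/wrist_a.png

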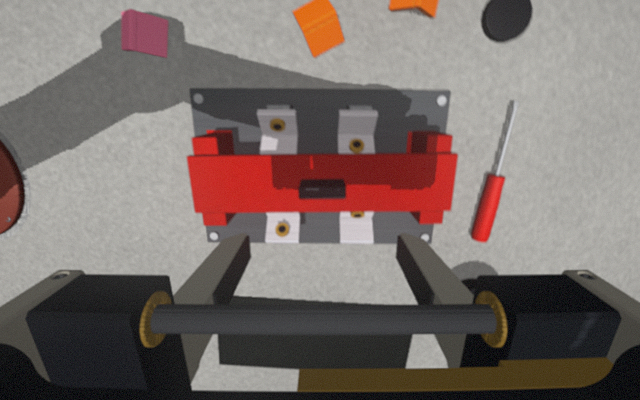

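The wrist view confirms it. Brass bushes are at (277,125) outboard, (357,145) inboard, (283,229) outboard and (357,213) inboard, with the fin at (323,188). I'll check the fin position by ray, then descend.

```bash
cat > m3.py <<'E'
from h import *
import sys
tag=sys.argv[1]
im,d,c=snap("wrist",tag)
P=cloud(d,c); hsv=cv2.cvtColor(im,cv2.COLOR_RGB2HSV)
red=((mask(im,(0,130,40),(6,255,255))|mask(im,(174,130,40),(180,255,255)))>0)
Z=P[...,2]; zt=float(sys.argv[2])
top=red&(np.abs(Z-zt)<6); top=cv2.morphologyEx(top.astype(np.uint8),cv2.MORPH_CLOSE,np.ones((5,5)))
k=big(top*255)[0]; q=plane(k.reshape(-1,2),zt,c); r=rect(q); a=r[2]; w,h=r[1]
if w<h: a-=90
print("bridge top c",np.round(r[0],1),np.round(sorted(r[1]),1),"yaw",round(a,2),"z",np.median(Z[top>0]).round(1))
fin=(hsv[...,2]<70)&(Z>zt+30)&(Z<zt+42)
x,y=np.round(proj([[*r[0],zt+36]],c)[0]).astype(int); w=np.zeros_like(fin); w[max(y-60,0):y+60,max(x-70,0):x+70]=1; fin&=w
q=P[fin]; r=rect(q); print("fin",np.round(r[0],1),np.round(r[1],1),round(r[2],1),len(q))
E
python3 m3.py b 82
```

```text
bridge top c [548.7   1. ] [105.6 308.8] yaw -0.57 z nan
fin [ 5.485e+02 -4.000e-01] [12.5 48. ] 89.2 557
```

```bash
python3 -m creep '[[[0,0,2.5,0,0,0,-1],[0,0,2.5,0,0,0,-1],[0,0,2.5,0,0,0,-1],[0,0,2.5,0,0,0,-1],[0,0,2.0,0,0,-0.007,-1],[0,0,1.5,0,0,0,-1],[0,0,1.0,0,0,0,-1],[0,0,0.9,0,0,0,-1],[0,0,0,0,0,0,-1]]]'
python3 - <<'E'
from h import *
o=env.get_obs(); print(o["time_s"],np.round(o["eef_pos"],1),np.round(o["eef_rot"],3).tolist()); snap("wrist","c"); snap("side","c")
E
```

```text
time_s: 3.55
eef_pos: [549.3, 0.6, 87.8]
eef_rot: [[0.011, 1.0, -0.002], [1.0, -0.011, 0.0], [0.0, -0.002, -1.0]]
wrist_force: [0.1, -0.1, 0.5]
gripper_width: 92.9
3.55 [549.3   0.6  87.8] [[0.011, 1.0, -0.002], [1.0, -0.011, 0.0], [0.0, -0.002, -1.0]]
```

View pics/side_c.png

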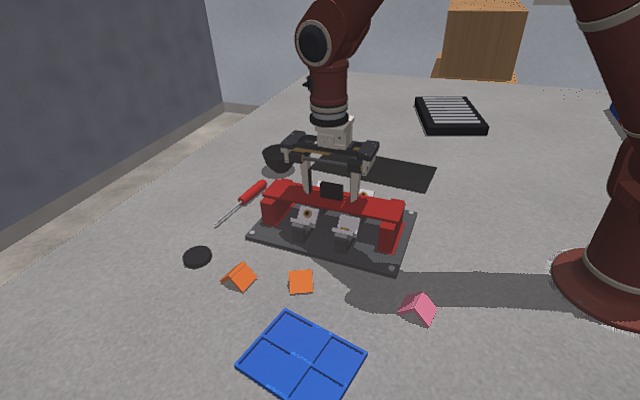

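The fingers straddle the fin at (331,190) from both ends and clear the beam. I'll close on it.

```bash
python3 -m creep '[[[0,0,0,0,0,0,1],[0,0,0,0,0,0,1],[0,0,0,0,0,0,1],[0,0,0,0,0,0,1],[0,0,0,0,0,0,1],[0,0,0,0,0,0,1],[0,0,0,0,0,0,1],[0,0,0,0,0,0,1]]]'
python3 -m creep '[[[0,0,-0.5,0,0,0,1],[0,0,-0.5,0,0,0,1],[0,0,-1,0,0,0,1],[0,0,-1,0,0,0,1],[0,0,-1.5,0,0,0,1],[0,0,-2,0,0,0,1],[0,0,-2,0,0,0,1],[0,0,-2,0,0,0,1],[0,0,-1.5,0,0,0,1],[0,0,0,0,0,0,1]]]'
python3 - <<'E'
from plan import *
snap("side","d")
# target: bridge at mat centre (531.5,-295), yaw -5.2 
plan([531.5,-294.5,200],Rt(-5.2),12,1)
E
```

```text
time_s: 4.45
eef_pos: [548.8, 0.1, 88.6]
eef_rot: [[0.012, 1.0, -0.003], [1.0, -0.012, 0.0], [0.0, -0.003, -1.0]]
wrist_force: [-2.9, -0.4, 2.6]
gripper_width: 49.7
time_s: 5.45
eef_pos: [551.8, -0.3, 211.5]
eef_rot: [[0.012, 1.0, 0.006], [1.0, -0.012, 0.0], [0.0, 0.006, -1.0]]
wrist_force: [0.5, -0.1, -5.5]
gripper_width: 49.7
max step 24.6 mm
[[[-2.46,-0.13,0.08,0.0,0.0,0.007,1],[-2.45,-0.11,0.08,0.001,0.0,0.006,1],[-2.46,-0.1,0.09,0.0,0.0,0.007,1],[-2.46,-0.08,0.08,0.0,0.0,0.006,1],[-2.45,-0.07,0.08,0.0,0.0,0.007,1],[-2.46,-0.05,0.08,0.001,0.0,0.006,1],[-2.46,-0.04,0.09,0.0,0.0,0.007,1],[-2.46,-0.01,0.08,0.0,0.0,0.006,1],[-2.46,-0.01,0.08,0.0,0.0,0.007,1],[-2.46,0.02,0.08,0.001,0.0,0.007,1],[-2.46,0.03,0.09,0.0,0.0,0.006,1],[-2.45,0.05,0.08,0.0,0.0,0.007,1]]]
```

View pics/side_d.png

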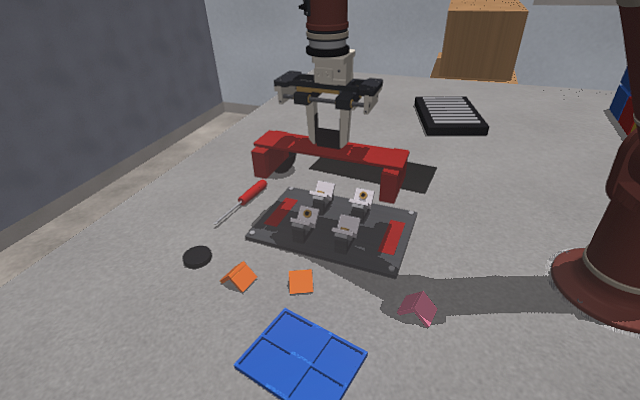

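The bridge is lifted and level at (330,155), with all four brackets visible. I'll carry it to the mat.

```bash
python3 -m creep '[[[-1.5,-0.1,0.1,0,0,0.007,1],[-2.5,-0.1,0.1,0,0,0.007,1],[-2.5,-0.1,0.1,0,0,0.007,1],[-2.5,-0.1,0.1,0,0,0.007,1],[-2.5,-0.1,0.1,0,0,0.007,1],[-2.5,-0.05,0.1,0,0,0.007,1],[-2.5,-0.05,0.1,0,0,0.007,1],[-2.5,0,0.1,0,0,0.007,1],[-2.5,0,0.1,0,0,0.007,1],[-2.5,0,0.1,0,0,0.007,1],[-2.5,0,0.1,0,0,0.007,1],[-2.5,0,0,0,0,0,1]]]'
python3 -m creep '[[[-1,0,0,0,0,0,1],[0,0,1.5,0,0,0,1],[0,0,2.0,0,0,0,1],[0,0,2.0,0,0,0,1],[0,0,2.0,0,0,0,1],[0,0,1.5,0,0,0,1],[0,0,1.0,0,0,0,1],[0,0,0,0,0,0,1]]]'
```

```text
time_s: 6.7
eef_pos: [527.0, -291.2, 195.9]
eef_rot: [[0.091, 0.996, -0.004], [0.996, -0.091, 0.001], [0.0, -0.004, -1.0]]
wrist_force: [0.1, 0.2, -4.6]
gripper_width: 49.6
time_s: 7.5
eef_pos: [526.8, -298.1, 95.7]
eef_rot: [[0.089, 0.996, -0.004], [0.996, -0.089, 0.003], [0.002, -0.004, -1.0]]
wrist_force: [-0.0, 1.1, -4.9]
gripper_width: 49.9
```

Feet are about 19 mm above the table, so roughly 15 mm above the mat. I'll lower gently.

```bash
python3 -m creep '[[[0,0,0.6,0,0,0,1],[0,0,0.4,0,0,0,1],[0,0,0.2,0,0,0,1],[0,0,0.2,0,0,0,1],[0,0,0,0,0,0,1]]]'
python3 -m creep '[[[0,0,0.1,0,0,0,1],[0,0,0.1,0,0,0,1],[0,0,0,0,0,0,1]]]'
```

```text
time_s: 8.0
eef_pos: [528.1, -299.2, 83.6]
eef_rot: [[0.089, 0.996, -0.0], [0.996, -0.089, 0.0], [0.0, -0.0, -1.0]]
wrist_force: [-0.1, 0.4, -7.1]
gripper_width: 49.6
time_s: 8.3
eef_pos: [528.1, -299.2, 81.6]
eef_rot: [[0.089, 0.996, -0.0], [0.996, -0.089, 0.0], [0.0, -0.0, -1.0]]
wrist_force: [-1.1, 0.5, -6.2]
gripper_width: 49.9
```

```bash
python3 -m creep '[[[0,0,0.1,0,0,0,1],[0,0,0.1,0,0,0,1],[0,0,0,0,0,0,1]]]'
```

```text
time_s: 8.6
eef_pos: [528.5, -299.4, 80.6]
eef_rot: [[0.088, 0.996, 0.001], [0.996, -0.088, -0.0], [-0.0, 0.001, -1.0]]
wrist_force: [-0.2, 0.2, 1.2]
gripper_width: 50.1
```

Contact: the force went from -6 N to +1 N. Open and rise, then look.

```bash
python3 -m creep '[[[0,0,0,0,0,0,-1],[0,0,0,0,0,0,-1],[0,0,0,0,0,0,-1],[0,0,0,0,0,0,-1],[0,0,0,0,0,0,-1],[0,0,-1,0,0,0,-1],[0,0,-2,0,0,0,-1],[0,0,-2.5,0,0,0,-1],[0,0,-3,0,0,0,-1],[0,0,-3,0,0,0,-1],[0,0,-3,0,0,0,-1],[0,0,0,0,0,0,-1]]]'
python3 m3.py e 74
python3 - <<'E'
from h import *
snap("scene","e");snap("side","e")
E
```

```text
time_s: 9.8
eef_pos: [530.3, -301.3, 230.2]
eef_rot: [[0.089, 0.996, 0.009], [0.996, -0.089, -0.005], [-0.005, 0.01, -1.0]]
wrist_force: [-0.2, -1.1, -0.5]
gripper_width: 92.8
bridge top c [ 528.8 -298.2] [104.8 308.5] yaw -5.1 z nan
fin [ 528.4 -299.7] [12.4 46.9] 84.9 563
```

View pics/scene_e.png

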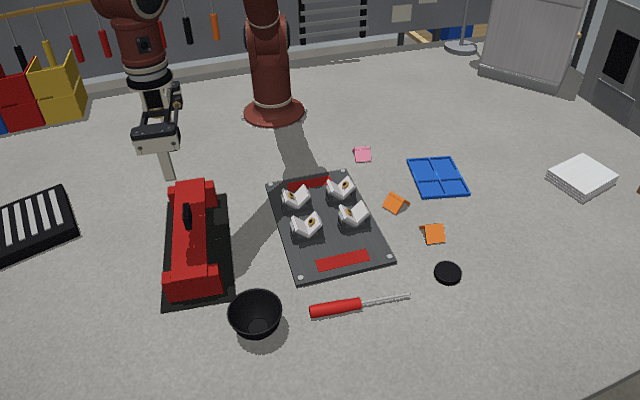

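View pics/side_e.png

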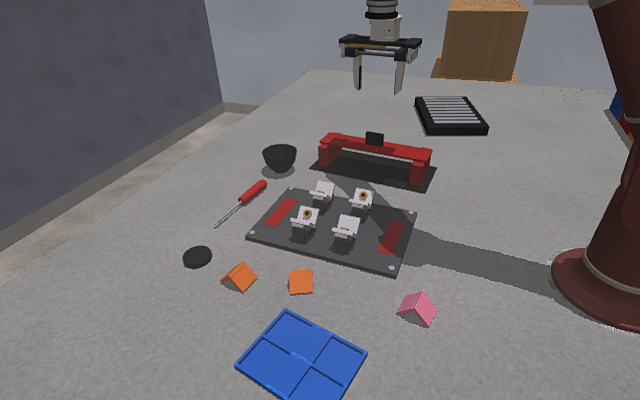

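The bridge stands on the mat at scene (195,240), within about 5 mm of the mat centre. Next I'll move above the die to measure its marks and the brackets.

```bash
python3 -m creep '[[[2.5,0.1,-0.2,0,0,-0.006,-1],[2.5,0.1,-0.2,0,0,-0.006,-1],[2.5,0.1,-0.2,0,0,-0.006,-1],[2.5,0.1,-0.2,0,0,-0.006,-1],[2.5,0,-0.2,0,0,-0.006,-1],[2.5,0,-0.2,0,0,-0.006,-1],[2.5,0,-0.2,0,0,-0.006,-1],[2.5,-0.1,-0.2,0,0,-0.006,-1],[2.5,-0.1,-0.2,0,0,-0.006,-1],[2.5,-0.1,-0.2,0,0,-0.006,-1],[2.5,-0.1,-0.2,0,0,0,-1],[0,0,0,0,0,0,-1]]]'
python3 -m creep '[[[0,0,0,0,0,0,-1],[0,0,0,0,0,0,-1]]]'
cat > m4.py <<'E'
from h import *
import sys
im,d,c=snap("wrist",sys.argv[1])
P=cloud(d,c); Z=P[...,2]; hsv=cv2.cvtColor(im,cv2.COLOR_RGB2HSV)
print("eef",np.round(env.get_obs()["eef_pos"],1))
reg=(np.abs(P[...,0]-546)<185)&(np.abs(P[...,1])<125)
red=((mask(im,(0,130,40),(8,255,255))|mask(im,(172,130,40),(180,255,255)))>0)&reg
cs=[]
for k in big(red.astype(np.uint8)*255,2):
    q=plane(k.reshape(-1,2),12,c); r=rect(q); cs.append(r[0]); print("mark",np.round(r[0],1),np.round(r[1],1),round(r[2],1))
cs=np.array(sorted(cs)); v=cs[1]-cs[0]; print("die centre",cs.mean(0).round(1),"yaw",np.degrees(np.arctan2(v[1],v[0])).round(2),"dist",np.linalg.norm(v).round(1))
wh=((hsv[...,1]<40)&(hsv[...,2]>120)&reg&(Z>28)).astype(np.uint8)*255
br=(mask(im,(12,90,60),(30,255,255))>0)&reg
full=cv2.morphologyEx(wh|(br*255).astype(np.uint8),cv2.MORPH_CLOSE,np.ones((5,5)))
for k in big(full,4):
    x,y,w,h=cv2.boundingRect(k); m=np.zeros_like(full); cv2.drawContours(m,[k],-1,1,-1); q=P[(m>0)&(Z>28)&(Z<75)]
    r=rect(q); b=P[br&(m>0)]
    print("bracket",np.round(r[0],1),np.round(r[1],1),round(r[2],1),"px",x,y,w,h,"z",np.percentile(q[:,2],[1,50,99]).round(1),"bush",np.round(np.nanmedian(b,0),1) if len(b) else None)
E
python3 m4.py f
```

```text
time_s: 11.15
eef_pos: [543.6, -19.8, 245.0]
eef_rot: [[0.021, 1.0, -0.004], [1.0, -0.021, 0.003], [0.003, -0.004, -1.0]]
wrist_force: [0.1, 0.4, -0.5]
gripper_width: 92.9
time_s: 11.35
eef_pos: [543.7, -26.7, 246.0]
eef_rot: [[0.031, 1.0, -0.002], [1.0, -0.031, -0.001], [-0.001, -0.002, -1.0]]
wrist_force: [0.2, -0.0, -0.3]
gripper_width: 92.9
eef [543.9 -26.8 246.2]
mark [680.4  -6. ] [113.7  34.3] 88.4
mark [409.2   1.2] [114.2  34.4] 88.5
die centre [544.8  -2.4] yaw -1.52 dist 271.4Traceback (most recent call last):
  File "m4.py", line 18, in <module>
    print("bracket",np.round(r[0],1),np.round(r[1],1),round(r[2],1),"px",x,y,w,h,"z",np.percentile(q[:,2],[1,50,99]).round(1),"bush",np.round(np.nanmedian(b,0),1) if len(b) else None)
                                                                                     ~~~~~~~~~~~~~^^^^^^^^^^^^^^^^^^
    return _quantile_unchecked(
        a, q, axis, out, overwrite_input, method, keepdims, weights)
    return _ureduce(a,
                    func=_quantile_ureduce_func,
    ...<5 lines>...
                    overwrite_input=overwrite_input,
                    method=method)
    r = func(a, **kwargs)
    result = _quantile(arr,
                       quantiles=q,
    ...<2 lines>...
                       out=out,
                       weights=wgt)
    slices_having_nans = np.isnan(arr[-1, ...])
                                  ~~~^^^^^^^^^
IndexError: index -1 is out of bounds for axis 0 with size 0
```

View pics/wrist_f.png

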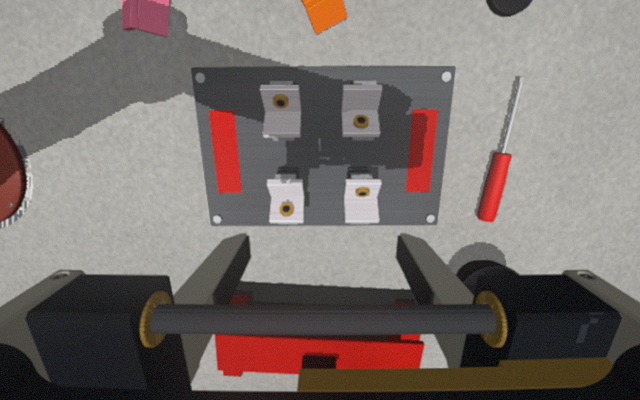

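```bash
cat > m5.py <<'E'
from h import *
import sys
im=np.ascontiguousarray(cv2.imread("pics/wrist_f.png")[:,:,::-1]); c=cal("wrist"); _,d=env.get_image("wrist")
P=cloud(d,c); Z=P[...,2]; hsv=cv2.cvtColor(im,cv2.COLOR_RGB2HSV)
C=np.array([545.3,-2.]); a=np.radians(-1.5); ex=np.array([np.cos(a),np.sin(a)]); ey=np.array([-ex[1],ex[0]])
for sx in(-1,1):
  for sy in(-1,1):
    c0=C+48*sx*ex+55*sy*ey
    u=(P[...,:2]-c0)@ex; v=(P[...,:2]-c0)@ey
    m=(np.abs(u)<34)&(np.abs(v)<40)&(Z>36)&(Z<75)&((hsv[...,2]>90)|(hsv[...,1]>90))
    uu,vv,zz=u[m],v[m],Z[m]
    br=m&(hsv[...,1]>90)
    # top edges: z>60
    t=zz>60
    print(sx,sy,"n",m.sum(),"u",np.percentile(uu,[1,99]).round(1),"u>52",np.percentile(uu[zz>52],[1,99]).round(1),"v",np.percentile(vv,[1,99]).round(1),"vtop",np.percentile(vv[t],[2,98]).round(1),"zmax",np.percentile(zz,[1,99]).round(1),"bush u,v",np.median(u[br]).round(1),np.median(v[br]).round(1))
    for side in(-1,1):
        s=m&(v*side>8)&(Z<70)&~br&(np.abs(u)<18)
        if s.sum()>20:
            p=np.polyfit(v[s],Z[s],1); print("   side",side,"slope",p.round(2), s.sum())
E
python3 m5.py
```

```text
-1 -1 n 1549 u [-21.5  20.6] u>52 [-21.4  20.3] v [-32.3  32.5] vtop [-28.3  28.7] zmax [45.1 69.2] bush u,v 0.2 -11.2
   side -1 slope [-0.43 54.2 ] 391
   side 1 slope [ 0.09 60.18] 506
-1 1 n 2076 u [-22.6  20.3] u>52 [-22.6  20.4] v [-32.4  32.5] vtop [-29.5  28.6] zmax [45.1 69.2] bush u,v -0.7 13.3
   side -1 slope [-0.44 52.99] 650
   side 1 slope [ 0.19 58.78] 559
1 -1 n 1603 u [-21.7  21.7] u>52 [-21.5  21.8] v [-32.2  32.1] vtop [-26.7  29. ] zmax [44.6 69.1] bush u,v -0.1 13.8
   side -1 slope [-0.48 52.59] 527
   side 1 slope [-0.07 64.48] 437
1 1 n 2064 u [-25.5  17.1] u>52 [-25.6  17.1] v [-31.8  32.7] vtop [-30.3  29.1] zmax [45.1 69.3] bush u,v -4.0 -12.7
   side -1 slope [-0.37 55.26] 495
   side 1 slope [ 0.28 56.39] 701
```

```bash
cat > tg.py <<'E'
from plan import *
DC=np.array([545.3,-2.0]); DY=-1.5; TC=np.array([483.,329.5]); TY=-12.4; AL=25.
def fr(y): a=np.radians(y); return np.array([np.cos(a),np.sin(a)]),np.array([-np.sin(a),np.cos(a)])
Bt,Pt=-1.,13.
BR={'A':(-48.4,-55,+1),'B':(48,-55,-1),'C':(-49,55,-1),'D':(43.8,55,+1)}  # u,v,plain sign (die y)
PK={'A':(-48,-10.5),'D':(48,-10.5),'C':(-48,10.5),'B':(48,10.5)}   # corner in tray frame
def die(n,up=0,back=0):
    u,v,s=BR[n]; ex,ey=fr(DY); S,H=(Pt-Bt)/2**.5,(Pt+Bt)/2**.5
    xy=DC+u*ex+(v+s*S)*ey; R=Rt(DY,s*AL); p=np.array([*xy,32+H+up])-R[:,2]*back
    return p,R
def tray(n,up=0):
    x,y=PK[n]; s=BR[n][2]; ex,ey=fr(TY); b=-s   # bush direction sign
    xy=TC+x*ex+(y+b*Bt)*ey; return np.array([*xy,4+Pt+up]),Rt(TY,b*(45-AL))
def go(t,n,g): print("target",np.round(t[0],1)); return plan(t[0],t[1],n,g)
E
python3 - <<'E'
from tg import *
go(die('C',0,110),10,-0.4)
E
```

```text
target [496.3  -2.1 140.2]
max step 11.9 mm
[[[0.23,-0.48,1.06,0.0,0.044,-0.001,-0.4],[0.19,-0.49,1.07,0.0,0.043,0.0,-0.4],[0.14,-0.48,1.08,0.0,0.044,-0.001,-0.4],[0.09,-0.49,1.08,0.0,0.044,0.0,-0.4],[0.04,-0.48,1.09,0.0,0.044,-0.001,-0.4],[0.0,-0.48,1.09,0.0,0.043,0.0,-0.4],[-0.05,-0.49,1.08,0.0,0.044,-0.001,-0.4],[-0.1,-0.48,1.08,0.0,0.044,0.0,-0.4],[-0.14,-0.48,1.08,0.0,0.044,-0.001,-0.4],[-0.2,-0.49,1.07,0.001,0.043,-0.001,-0.4]]]
```

```bash
python3 -m creep '[[[0.2,-0.5,1.1,0,0.044,0,-0.4],[0.2,-0.5,1.1,0,0.044,0,-0.4],[0.1,-0.5,1.1,0,0.044,0,-0.4],[0.1,-0.5,1.1,0,0.044,0,-0.4],[0,-0.5,1.1,0,0.044,0,-0.4],[0,-0.5,1.1,0,0.044,0,-0.4],[0,-0.5,1.1,0,0.044,0,-0.4],[-0.1,-0.5,1.1,0,0.044,0,-0.4],[-0.2,-0.5,1.1,0,0.044,0,-0.4],[-0.2,-0.4,1,0,0.044,0,-0.4],[0,0,0,0,0,0,-0.4],[0,0,0,0,0,0,-0.4]]]'
python3 - <<'E'
from tg import *
o=env.get_obs(); print(np.round(o["qpos"],1)); go(die('C',0,30),5,-0.4)
E
```

```text
time_s: 12.65
eef_pos: [496.2, -2.2, 139.2]
eef_rot: [[0.028, 1.0, 0.013], [0.905, -0.031, 0.425], [0.425, -0.0, -0.905]]
wrist_force: [-0.1, 0.2, 0.2]
gripper_width: 65.3
[  7.2  31.7   8.8 111.8 -39.1  50.3  42.3]
target [497.2  31.7  67.7]
max step 15.9 mm
[[[0.01,0.0,1.58,0.0,-0.001,-0.001,-0.4],[0.0,0.0,1.58,0.001,0.0,-0.001,-0.4],[0.01,0.0,1.59,0.0,-0.001,-0.001,-0.4],[0.01,-0.01,1.58,0.001,0.0,-0.001,-0.4],[0.01,0.01,1.58,0.0,-0.001,0.0,-0.4]]]
```

```bash
python3 -m creep '[[[0,0,1.6,0,0,0,-0.4],[0,0,1.6,0,0,0,-0.4],[0,0,1.6,0,0,0,-0.4],[0,0,1.6,0,0,0,-0.4],[0,0,1.5,0,0,0,-0.4],[0,0,0,0,0,0,-0.4],[0,0,0,0,0,0,-0.4]]]'
python3 - <<'E'
from tg import *
snap("side","g"); snap("wrist","g"); snap("scene","g"); go(die('C',0,0),3,-0.4)
a=cv2.imread('pics/side_g.png')[130:280,200:430]; cv2.imwrite('pics/side_gz.png',cv2.resize(a,None,fx=3.4,fy=3.4,interpolation=cv2.INTER_CUBIC))
E
```

```text
time_s: 13.35
eef_pos: [497.7, 32.6, 68.3]
eef_rot: [[0.025, 1.0, 0.013], [0.905, -0.028, 0.425], [0.425, 0.001, -0.905]]
wrist_force: [0.9, -0.0, -0.3]
gripper_width: 65.0
target [497.5  44.4  40.5]
max step 10.3 mm
[[[-0.02,-0.02,1.02,0.001,-0.001,-0.001,-0.4],[-0.03,-0.03,1.02,0.001,-0.001,0.0,-0.4],[-0.02,-0.02,1.03,0.001,-0.001,-0.001,-0.4]]]
```

View pics/side_gz.png

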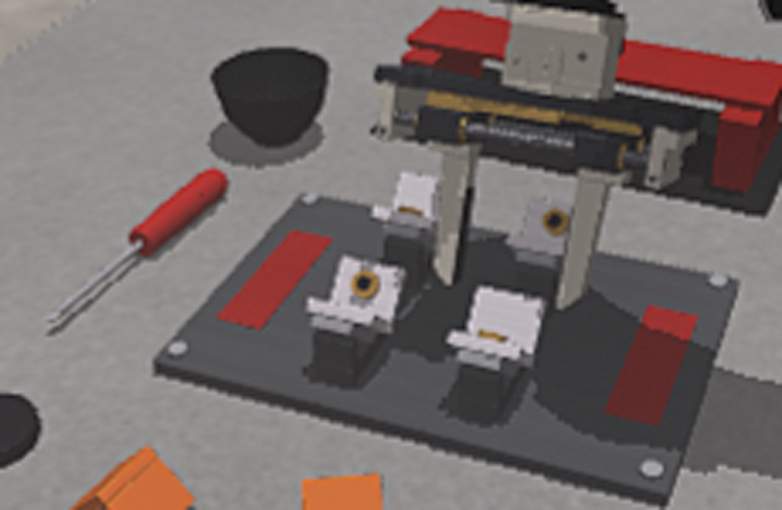

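View pics/wrist_g.png

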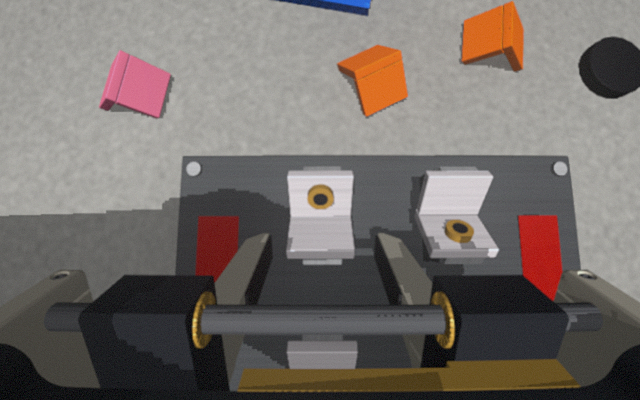

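The fingers straddle bracket C's plain leg: C is centred at wrist (320,210), with finger tips at 262 and 385. Go in and close.

```bash
python3 -m creep '[[[0,0,1,0,0,0,-0.4],[0,0,1,0,0,0,-0.4],[0,0,1,0,0,0,-0.4],[0,0,0,0,0,0,-0.4],[0,0,0,0,0,0,1],[0,0,0,0,0,0,1],[0,0,0,0,0,0,1],[0,0,0,0,0,0,1],[0,0,0,0,0,0,1],[0,0,0,0,0,0,1]]]'
python3 - <<'E'
from tg import *
p,R=die('C',0,0); go((p+[0,0,100],R),7,1)
E
```

```text
time_s: 14.5
eef_pos: [497.5, 45.0, 40.7]
eef_rot: [[0.026, 1.0, 0.013], [0.904, -0.029, 0.425], [0.426, 0.0, -0.905]]
wrist_force: [-0.7, -0.5, 0.8]
gripper_width: 43.8
target [497.5  44.4 140.5]
max step 14.3 mm
[[[0.6,0.0,-1.29,0.0,0.0,0.0,1],[0.6,0.0,-1.3,0.0,-0.001,-0.001,1],[0.59,0.0,-1.29,0.001,0.0,0.0,1],[0.6,0.01,-1.3,0.0,-0.001,0.0,1],[0.6,0.0,-1.29,0.0,0.0,-0.001,1],[0.59,0.0,-1.3,0.0,-0.001,0.0,1],[0.6,0.0,-1.3,0.001,0.0,-0.001,1]]]
```

Gripped: the opening of 43.8 mm matches the 44 mm bracket. Lifting straight up.

```bash
python3 -m creep '[[[0.3,0,-0.65,0,0,0,1],[0.6,0,-1.3,0,0,0,1],[0.6,0,-1.3,0,0,0,1],[0.6,0,-1.3,0,0,0,1],[0.6,0,-1.3,0,0,0,1],[0.6,0,-1.3,0,0,0,1],[0.6,0,-1.3,0,0,0,1],[0.3,0,-0.65,0,0,0,1],[0,0,0,0,0,0,1]]]'
python3 - <<'E'
from tg import *
snap("side","h"); print(tray('C')[0]); go(tray('C',90),12,1)
E
```

```text
time_s: 15.4
eef_pos: [497.9, 44.4, 141.9]
eef_rot: [[0.025, 1.0, 0.014], [0.905, -0.029, 0.425], [0.426, 0.002, -0.905]]
wrist_force: [-0.6, -0.1, -0.4]
gripper_width: 43.7
[438.15971625 349.08568235  17.        ]
target [438.2 349.1 107. ]
max step 26.1 mm
[[[2.16,-0.57,1.33,-0.001,-0.066,0.016,1],[2.24,-0.6,1.19,0.0,-0.065,0.016,1],[2.3,-0.64,1.03,-0.001,-0.066,0.016,1],[2.35,-0.68,0.89,-0.001,-0.065,0.016,1],[2.39,-0.71,0.73,0.0,-0.066,0.016,1],[2.42,-0.76,0.57,-0.001,-0.065,0.016,1],[2.44,-0.79,0.41,-0.001,-0.066,0.016,1],[2.46,-0.84,0.24,0.0,-0.065,0.016,1],[2.44,-0.87,0.09,-0.001,-0.066,0.016,1],[2.44,-0.91,-0.07,-0.001,-0.065,0.016,1],[2.41,-0.96,-0.23,0.0,-0.066,0.016,1],[2.37,-0.98,-0.39,-0.001,-0.066,0.016,1]]]
```

View pics/side_h.png

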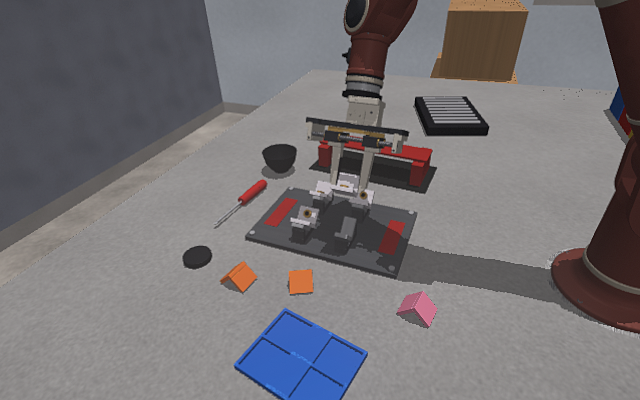

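Bracket C is in the jaws at (345,187) and its V is empty. Carrying it to above its tray pocket.

```bash
python3 -m creep '[[[2.2,-0.6,1.3,0,-0.066,0.016,1],[2.2,-0.6,1.2,0,-0.066,0.016,1],[2.3,-0.6,1,0,-0.066,0.016,1],[2.4,-0.7,0.9,0,-0.066,0.016,1],[2.4,-0.7,0.7,0,-0.066,0.016,1],[2.4,-0.8,0.6,0,-0.066,0.016,1],[2.4,-0.8,0.4,0,-0.066,0.016,1],[2.5,-0.8,0.2,0,-0.066,0.016,1],[2.4,-0.9,0.1,0,-0.066,0.016,1],[2.4,-0.9,-0.1,0,-0.066,0.016,1],[2.4,-1,-0.2,0,-0.066,0.016,1],[2.4,-1,-0.4,0,-0.066,0.016,1]]]'
python3 -m creep '[[[0,0,0,0,0,0,1],[0,0,0,0,0,0,1],[0,0,0,0,0,0,1]]]'
python3 - <<'E'
from tg import *
snap("side","i"); snap("wrist","i"); snap("scene","i"); go(tray('C',20),5,1)
a=cv2.imread('pics/side_i.png')[220:400,180:430]; cv2.imwrite('pics/side_iz.png',cv2.resize(a,None,fx=3,fy=3,interpolation=cv2.INTER_CUBIC))
a=cv2.imread('pics/scene_i.png')[110:260,330:530]; cv2.imwrite('pics/scene_iz.png',cv2.resize(a,None,fx=3.4,fy=3.4,interpolation=cv2.INTER_CUBIC))
E
```

```text
time_s: 16.65
eef_pos: [435.5, 349.9, 106.2]
eef_rot: [[0.197, 0.977, -0.083], [0.915, -0.214, -0.342], [-0.352, -0.009, -0.936]]
wrist_force: [1.3, 0.1, -1.0]
gripper_width: 43.6
time_s: 16.95
eef_pos: [437.1, 346.7, 107.2]
eef_rot: [[0.2, 0.976, -0.083], [0.915, -0.216, -0.34], [-0.349, -0.008, -0.937]]
wrist_force: [0.3, 0.1, -0.9]
gripper_width: 43.5
target [438.2 349.1  37. ]
max step 14.3 mm
[[[0.53,0.02,1.31,-0.002,0.001,0.0,1],[0.54,0.01,1.32,-0.001,0.001,0.0,1],[0.53,0.01,1.31,-0.002,0.002,0.0,1],[0.53,0.01,1.32,-0.001,0.001,0.0,1],[0.53,0.01,1.32,-0.002,0.001,0.0,1]]]
```

View pics/side_iz.png

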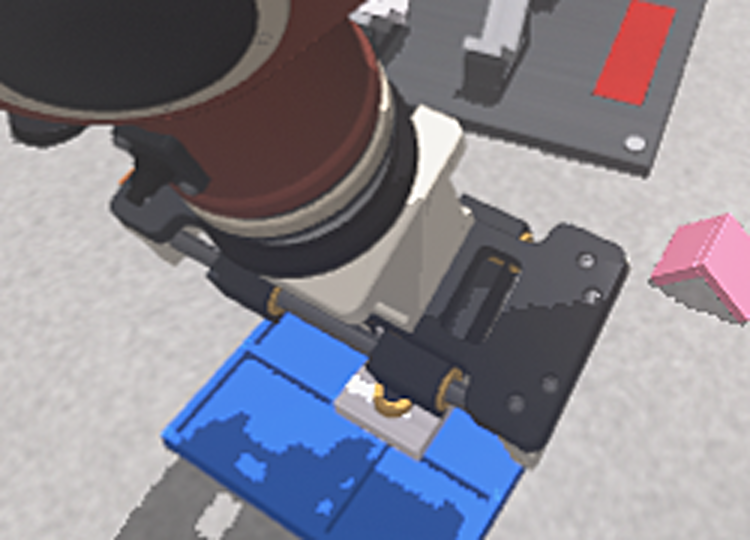

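View pics/scene_iz.png

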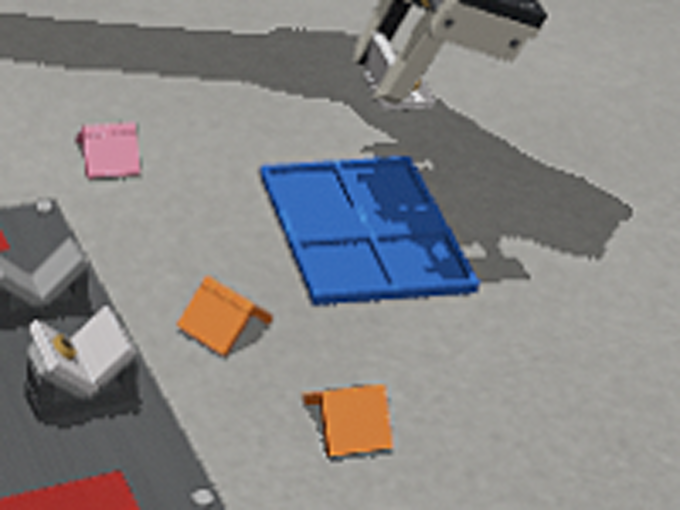

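View pics/wrist_i.png

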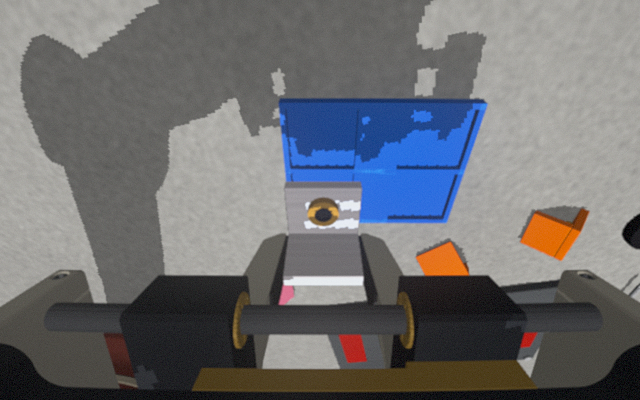

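The bracket is level over pocket C, with the bush leg at wrist (323,212) and bush up. Lowering.

```bash
python3 -m creep '[[[0.5,0,1.3,-0.008,0.005,0,1],[0.5,0,1.3,0,0,0,1],[0.5,0,1.3,0,0,0,1],[0.5,0,1.3,0,0,0,1],[0.55,0,1.3,0,0,0,1],[0,0,0,0,0,0,1],[0,0,0,0,0,0,1],[0,0,0,0,0,0,1]]]'
python3 - <<'E'
from tg import *
snap("side","j"); snap("wrist","j"); go(tray('C',4),3,1)
a=cv2.imread('pics/side_j.png')[220:400,180:430]; cv2.imwrite('pics/side_jz.png',cv2.resize(a,None,fx=3,fy=3,interpolation=cv2.INTER_CUBIC))
E
```

```text
time_s: 17.9
eef_pos: [437.6, 350.4, 38.0]
eef_rot: [[0.199, 0.977, -0.072], [0.918, -0.211, -0.335], [-0.342, 0.0, -0.94]]
wrist_force: [-0.6, -0.4, -0.9]
gripper_width: 43.8
target [438.2 349.1  21. ]
max step 5.8 mm
[[[0.16,0.03,0.55,0.001,0.0,0.001,1],[0.15,0.03,0.56,0.0,0.0,0.001,1],[0.16,0.03,0.55,0.001,0.0,0.001,1]]]
```

View pics/side_jz.png

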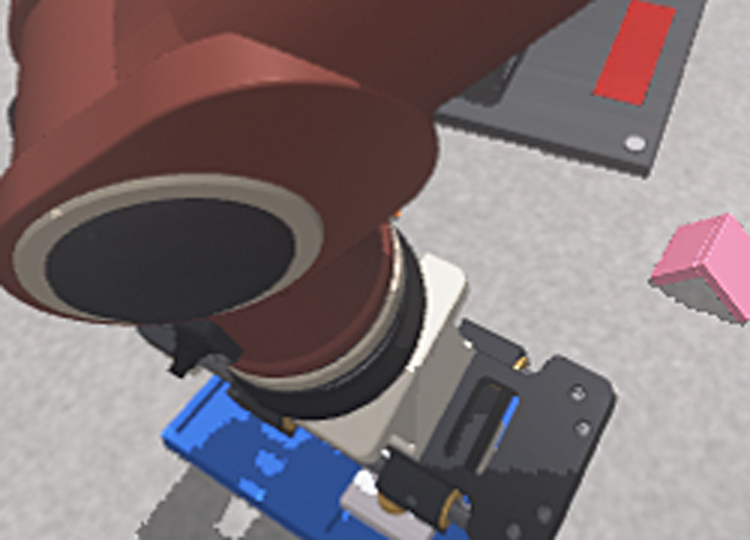

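View pics/wrist_j.png

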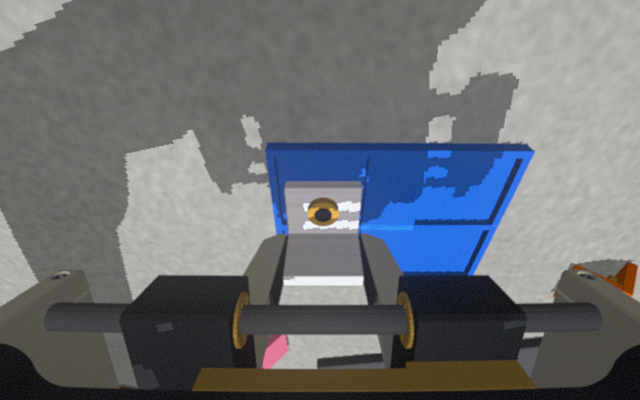

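Centred: the bush leg spans px 285–362 and the pocket walls are at about 277 and 365. Lowering to contact.

```bash
python3 -m creep '[[[0.15,0,0.55,0,0,0,1],[0.15,0,0.55,0,0,0,1],[0.15,0.1,0.55,0,0,0,1],[0,0,0,0,0,0,1],[0,0,0,0,0,0,1]]]'
python3 -m creep '[[[0.07,0,0.19,0,0,0,1],[0,0,0,0,0,0,1],[0.07,0,0.19,0,0,0,1],[0,0,0,0,0,0,1],[0,0,0,0,0,0,1]]]'
```

```text
time_s: 18.5
eef_pos: [437.6, 348.4, 20.2]
eef_rot: [[0.198, 0.977, -0.073], [0.918, -0.212, -0.336], [-0.344, -0.001, -0.939]]
wrist_force: [-0.1, -0.1, -0.8]
gripper_width: 43.6
time_s: 19.0
eef_pos: [437.9, 348.8, 16.5]
eef_rot: [[0.199, 0.977, -0.072], [0.918, -0.211, -0.335], [-0.343, -0.0, -0.939]]
wrist_force: [-0.3, 0.6, 0.1]
gripper_width: 43.8
```

```bash
python3 -m creep '[[[0.03,0,0.07,0,0,0,1],[0,0,0,0,0,0,-0.4],[0,0,0,0,0,0,-0.4],[0,0,0,0,0,0,-0.4],[0,0,0,0,0,0,-0.4],[0,0,-0.7,0,0,0,-0.4],[0,0,-1.5,0,0,0,-0.4],[0,0,-2,0,0,0,-0.4],[0,0,-2.5,0,0,0,-0.4],[0,0,-2.5,0,0,0,-0.4],[0,0,-2,0,0,0,-0.4],[0,0,0,0,0,0,-0.4]]]'
python3 - <<'E'
from tg import *
snap("wrist","k"); snap("scene","k")
a=cv2.imread('pics/scene_k.png')[110:260,330:530]; cv2.imwrite('pics/scene_kz.png',cv2.resize(a,None,fx=3.4,fy=3.4,interpolation=cv2.INTER_CUBIC))
E
```

```text
time_s: 20.2
eef_pos: [447.6, 388.3, 123.7]
eef_rot: [[0.199, 0.978, -0.068], [0.92, -0.21, -0.331], [-0.338, 0.003, -0.941]]
wrist_force: [0.4, -1.3, -0.2]
gripper_width: 65.1
```

View pics/scene_kz.png

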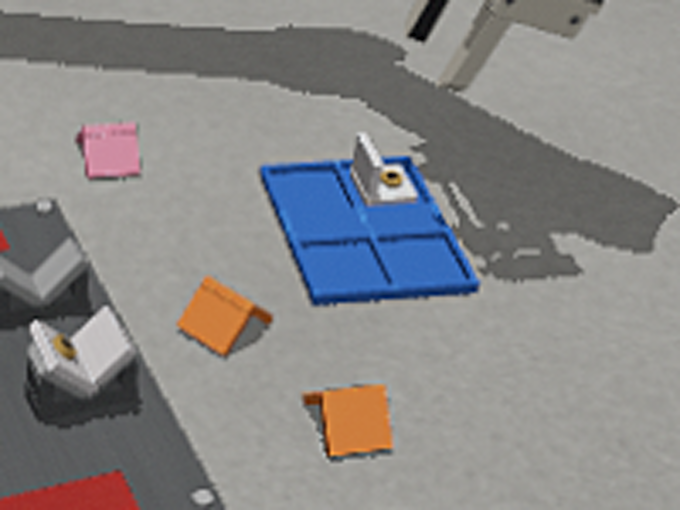

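View pics/wrist_k.png

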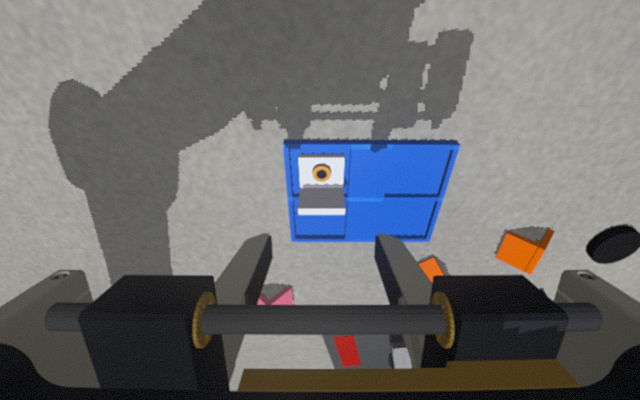

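C sits in its pocket: bush leg flat at wrist (322,172), plain leg upright at (322,200). Next is D (far, tray side, plain leg outboard).

Run:
```python
from tg import *
go(die('D',0,90),12,-0.4)
```

```text
target [591.8  99.8 122.1]
max step 26.9 mm
[[[-1.95,1.69,0.7,-0.006,-0.007,-0.014,-0.4],[-1.97,1.67,0.72,-0.006,-0.007,-0.015,-0.4],[-2.0,1.63,0.75,-0.006,-0.008,-0.014,-0.4],[-2.0,1.59,0.78,-0.006,-0.007,-0.014,-0.4],[-2.03,1.57,0.79,-0.006,-0.007,-0.015,-0.4],[-2.04,1.53,0.82,-0.006,-0.007,-0.014,-0.4],[-2.05,1.49,0.85,-0.006,-0.007,-0.015,-0.4],[-2.08,1.46,0.87,-0.006,-0.007,-0.014,-0.4],[-2.08,1.42,0.89,-0.006,-0.008,-0.014,-0.4],[-2.1,1.39,0.91,-0.006,-0.007,-0.015,-0.4],[-2.12,1.35,0.94,-0.006,-0.007,-0.014,-0.4],[-2.12,1.32,0.96,-0.006,-0.007,-0.014,-0.4]]]
```

```bash
python3 -m creep '[[[-2,1.7,0.7,-0.006,-0.007,-0.014,-0.4],[-2,1.7,0.7,-0.006,-0.007,-0.014,-0.4],[-2,1.6,0.75,-0.006,-0.007,-0.014,-0.4],[-2,1.6,0.8,-0.006,-0.007,-0.014,-0.4],[-2,1.6,0.8,-0.006,-0.007,-0.014,-0.4],[-2,1.5,0.8,-0.006,-0.007,-0.014,-0.4],[-2.05,1.5,0.85,-0.006,-0.007,-0.014,-0.4],[-2.05,1.5,0.85,-0.006,-0.007,-0.014,-0.4],[-2.1,1.4,0.9,-0.006,-0.007,-0.014,-0.4],[-2.1,1.4,0.9,-0.006,-0.007,-0.014,-0.4],[-2.1,1.35,0.95,-0.006,-0.007,-0.014,-0.4],[-2.1,1.3,0.95,-0.006,-0.007,-0.014,-0.4]]]'
python3 -m creep '[[[0,0,0,0,0,0,-0.4],[0,0,0,0,0,0,-0.4],[0,0,0,0,0,0,-0.4]]]'
python3 - <<'E'
from tg import *
go(die('D',0,30),4,-0.4)
snap("wrist","l")
E
```

```text
time_s: 21.5
eef_pos: [590.9, 98.5, 120.6]
eef_rot: [[0.027, 1.0, -0.014], [0.906, -0.03, -0.422], [-0.422, -0.002, -0.906]]
wrist_force: [-0.5, 0.8, -0.1]
gripper_width: 65.1
time_s: 21.8
eef_pos: [590.9, 101.8, 121.1]
eef_rot: [[0.026, 1.0, -0.012], [0.907, -0.029, -0.42], [-0.42, -0.0, -0.907]]
wrist_force: [-0.4, -0.2, 0.5]
gripper_width: 65.0
target [591.1  74.4  67.7]
max step 15.0 mm
[[[-0.06,0.02,1.5,0.0,-0.001,-0.001,-0.4],[-0.06,0.03,1.5,-0.001,0.0,0.0,-0.4],[-0.05,0.02,1.5,0.0,-0.001,-0.001,-0.4],[-0.06,0.03,1.5,0.0,-0.001,0.0,-0.4]]]
```

View pics/wrist_l.png

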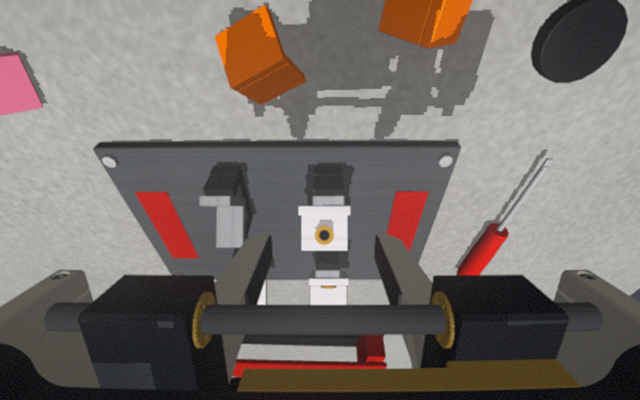

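D is centred at px 325 between the fingers (at about 262 and 385). Descend and grip.

```bash
python3 -m creep '[[[-0.05,0,1.5,0,0,0,-0.4],[-0.05,0,1.5,0,0,0,-0.4],[-0.05,0.05,1.5,0,0,0,-0.4],[-0.05,0.05,1.5,0,0,0,-0.4],[0,0,1,0,0,0,-0.4],[0,0,1,0,0,0,-0.4],[0,0,1,0,0,0,-0.4],[0,0,0,0,0,0,-0.4],[0,0,0,0,0,0,-0.4]]]'
python3 - <<'E'
from tg import *
go(die('D'),1,-0.4)
E
```

```text
time_s: 22.75
eef_pos: [591.9, 60.5, 41.4]
eef_rot: [[0.028, 1.0, -0.011], [0.907, -0.03, -0.421], [-0.421, 0.002, -0.907]]
wrist_force: [0.5, 1.0, 0.9]
gripper_width: 65.3
target [590.8  61.7  40.5]
max step 1.9 mm
[[[0.15,-0.11,0.03,0.0,-0.002,-0.004,-0.4]]]
```

```bash
python3 -m creep '[[[0.1,-0.1,0,0,0,0,-0.4],[0,0,0,0,0,0,1],[0,0,0,0,0,0,1],[0,0,0,0,0,0,1],[0,0,0,0,0,0,1],[0,0,0,0,0,0,1]]]'
python3 -m creep '[[[-0.3,0,-0.65,0,0,0,1],[-0.6,0,-1.3,0,0,0,1],[-0.6,0,-1.3,0,0,0,1],[-0.6,0,-1.3,0,0,0,1],[-0.6,0,-1.3,0,0,0,1],[-0.6,0,-1.3,0,0,0,1],[-0.6,0,-1.3,0,0,0,1],[-0.3,0,-0.65,0,0,0,1],[0,0,0,0,0,0,1],[0,0,0,0,0,0,1]]]'
python3 - <<'E'
from tg import *
snap("side","m"); print(tray('D')[0]); go(tray('D',90),12,1)
E
```

```text
time_s: 23.35
eef_pos: [590.9, 61.4, 41.1]
eef_rot: [[0.028, 1.0, -0.011], [0.907, -0.03, -0.421], [-0.421, 0.002, -0.907]]
wrist_force: [-0.4, 0.3, 1.4]
gripper_width: 43.7
time_s: 24.35
eef_pos: [590.3, 61.7, 140.9]
eef_rot: [[0.028, 1.0, -0.012], [0.907, -0.03, -0.421], [-0.421, 0.001, -0.907]]
wrist_force: [-0.3, -0.1, -0.8]
gripper_width: 43.5
[527.84028375 309.91431765  17.        ]
target [527.8 309.9 107. ]
max step 21.6 mm
[[[1.98,-0.58,-0.61,0.001,0.065,0.016,1],[2.0,-0.62,-0.48,0.0,0.065,0.016,1],[2.03,-0.64,-0.35,0.001,0.065,0.016,1],[2.03,-0.68,-0.22,0.001,0.065,0.016,1],[2.02,-0.71,-0.08,0.001,0.066,0.016,1],[2.02,-0.75,0.05,0.0,0.065,0.015,1],[2.0,-0.77,0.18,0.001,0.065,0.016,1],[1.97,-0.8,0.31,0.001,0.065,0.016,1],[1.93,-0.84,0.43,0.0,0.065,0.016,1],[1.89,-0.87,0.57,0.001,0.065,0.016,1],[1.83,-0.89,0.68,0.001,0.065,0.016,1],[1.77,-0.93,0.8,0.001,0.065,0.016,1]]]
```

View pics/side_m.png

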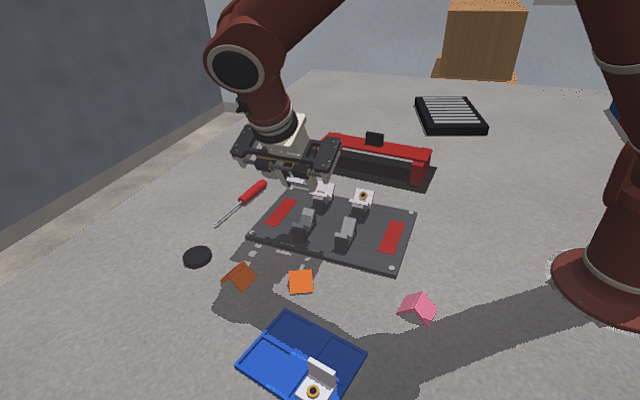

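D is held at about (297,182) and its V at (303,222) is empty. C stands upright in the tray at (318,378). Carrying D over.

```bash
python3 -m creep '[[[2,-0.6,-0.6,0,0.065,0.016,1],[2,-0.6,-0.5,0,0.065,0.016,1],[2,-0.65,-0.35,0,0.065,0.016,1],[2,-0.7,-0.2,0,0.065,0.016,1],[2,-0.7,-0.1,0,0.065,0.016,1],[2,-0.75,0.05,0,0.065,0.016,1],[2,-0.8,0.2,0,0.065,0.016,1],[2,-0.8,0.3,0,0.065,0.016,1],[1.95,-0.85,0.45,0,0.065,0.016,1],[1.9,-0.85,0.55,0,0.065,0.016,1],[1.8,-0.9,0.7,0,0.065,0.016,1],[1.8,-0.9,0.8,0,0.065,0.016,1]]]'
python3 -m creep '[[[0,0,0,0,0,0,1],[0,0,0,0,0,0,1],[0,0,0,0,0,0,1]]]'
python3 - <<'E'
from tg import *
go(tray('D',20),5,1)
E
```

```text
time_s: 25.6
eef_pos: [527.6, 309.7, 106.2]
eef_rot: [[0.2, 0.976, 0.082], [0.918, -0.216, 0.333], [0.343, 0.009, -0.939]]
wrist_force: [-0.1, -0.9, 0.2]
gripper_width: 43.7
time_s: 25.9
eef_pos: [529.2, 308.6, 107.1]
eef_rot: [[0.2, 0.976, 0.084], [0.919, -0.216, 0.33], [0.34, 0.011, -0.94]]
wrist_force: [-1.1, 0.2, -2.1]
gripper_width: 43.8
target [527.8 309.9  37. ]
max step 14.1 mm
[[[-0.46,-0.05,1.32,0.002,0.0,0.0,1],[-0.46,-0.04,1.33,0.002,0.001,0.001,1],[-0.46,-0.04,1.32,0.003,0.0,0.0,1],[-0.46,-0.04,1.33,0.002,0.0,0.001,1],[-0.46,-0.04,1.32,0.002,0.001,0.0,1]]]
```

```bash
python3 -m creep '[[[-0.45,-0.05,1.3,0.01,0,0,1],[-0.45,-0.05,1.3,0,0,0,1],[-0.45,-0.05,1.3,0,0,0,1],[-0.45,-0.05,1.3,0,0,0,1],[-0.45,-0.05,1.3,0,0,0,1],[0,0,0,0,0,0,1],[0,0,0,0,0,0,1]]]'
python3 - <<'E'
from tg import *
snap("scene","n"); snap("wrist","n"); go(tray('D',4),3,1)
a=cv2.imread('pics/scene_n.png')[110:260,330:530]; cv2.imwrite('pics/scene_nz.png',cv2.resize(a,None,fx=3.4,fy=3.4,interpolation=cv2.INTER_CUBIC))
E
```

```text
time_s: 26.6
eef_pos: [526.4, 310.7, 37.8]
eef_rot: [[0.2, 0.977, 0.072], [0.919, -0.213, 0.333], [0.341, -0.0, -0.94]]
wrist_force: [1.1, 0.6, -1.3]
gripper_width: 43.5
target [527.8 309.9  21. ]
max step 6.0 mm
[[[-0.23,0.04,0.55,0.0,0.0,0.001,1],[-0.24,0.04,0.54,0.0,0.0,0.001,1],[-0.23,0.04,0.55,0.001,0.0,0.001,1]]]
```

View pics/scene_nz.png

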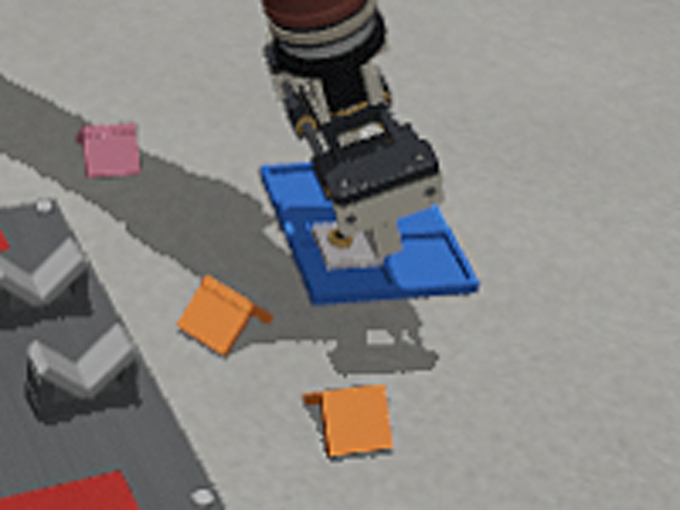

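View pics/wrist_n.png

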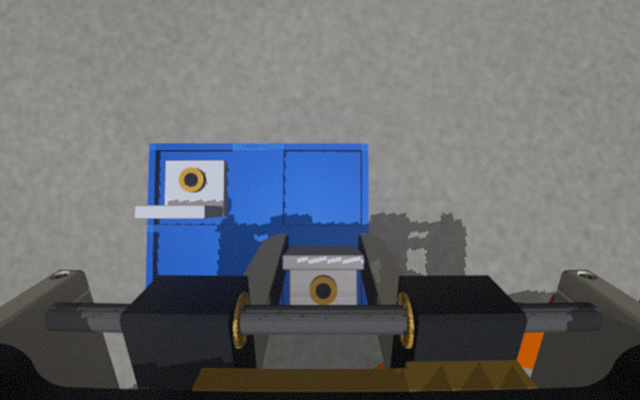

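D is over its pocket (bracket px 283–364, pocket px about 283–361) and clear of C. Lowering.

```bash
python3 -m creep '[[[-0.2,0.05,0.55,0,0,0,1],[-0.2,0.05,0.55,0,0,0,1],[-0.2,0.05,0.55,0,0,0,1],[0,0,0,0,0,0,1],[0,0,0,0,0,0,1]]]'
python3 -m creep '[[[-0.07,0,0.19,0,0,0,1],[0,0,0,0,0,0,1],[-0.07,0,0.19,0,0,0,1],[0,0,0,0,0,0,1],[0,0,0,0,0,0,1]]]'
```

```text
time_s: 27.2
eef_pos: [527.6, 310.7, 20.5]
eef_rot: [[0.2, 0.977, 0.072], [0.918, -0.212, 0.334], [0.342, -0.0, -0.94]]
wrist_force: [-0.5, 0.5, 0.2]
gripper_width: 43.8
time_s: 27.7
eef_pos: [527.9, 310.9, 17.8]
eef_rot: [[0.199, 0.977, 0.074], [0.918, -0.212, 0.335], [0.343, 0.001, -0.939]]
wrist_force: [-2.3, -0.9, 5.1]
gripper_width: 43.6
```

```bash
python3 -m creep '[[[0,0,0,0,0,0,-0.4],[0,0,0,0,0,0,-0.4],[0,0,0,0,0,0,-0.4],[0,0,0,0,0,0,-0.4],[0,0,-0.7,0,0,0,-0.4],[0,0,-1.5,0,0,0,-0.4],[0,0,-2,0,0,0,-0.4],[0,0,-2.5,0,0,0,-0.4],[0,0,-2.5,0,0,0,-0.4],[0,0,-2,0,0,0,-0.4],[0,0,0,0,0,0,-0.4],[0,0,0,0,0,0,-0.4]]]'
python3 - <<'E'
from tg import *
snap("wrist","o"); snap("side","o"); print(np.round(env.get_obs()["qpos"],1)); go(die('B',0,95),14,-0.4)
a=cv2.imread('pics/side_o.png')[230:400,200:430]; cv2.imwrite('pics/side_oz.png',cv2.resize(a,None,fx=3.4,fy=3.4,interpolation=cv2.INTER_CUBIC))
E
```

```text
time_s: 28.9
eef_pos: [519.5, 273.4, 122.7]
eef_rot: [[0.199, 0.977, 0.074], [0.918, -0.212, 0.334], [0.343, 0.001, -0.94]]
wrist_force: [-0.1, 0.9, -0.3]
gripper_width: 65.2
[-25.3  33.    6.4 110.2 -40.2  32.4   1. ]
target [ 590.5 -108.3  126.6]
max step 27.8 mm
[[[-2.39,1.08,-0.91,0.005,0.006,-0.012,-0.4],[-2.4,1.04,-0.93,0.005,0.007,-0.013,-0.4],[-2.4,1.01,-0.95,0.005,0.006,-0.012,-0.4],[-2.41,0.98,-0.97,0.005,0.006,-0.013,-0.4],[-2.42,0.94,-0.99,0.005,0.006,-0.012,-0.4],[-2.42,0.9,-1.01,0.005,0.007,-0.012,-0.4],[-2.43,0.87,-1.03,0.005,0.006,-0.013,-0.4],[-2.43,0.84,-1.05,0.005,0.006,-0.012,-0.4],[-2.43,0.8,-1.07,0.005,0.006,-0.012,-0.4],[-2.44,0.76,-1.09,0.005,0.007,-0.013,-0.4],[-2.44,0.73,-1.1,0.005,0.006,-0.012,-0.4],[-2.44,0.69,-1.13,0.005,0.006,-0.013,-0.4]]]
[[[-2.44,0.66,-1.14,0.005,0.006,-0.012,-0.4],[-2.44,0.62,-1.16,0.005,0.007,-0.012,-0.4]]]
```

View pics/side_oz.png

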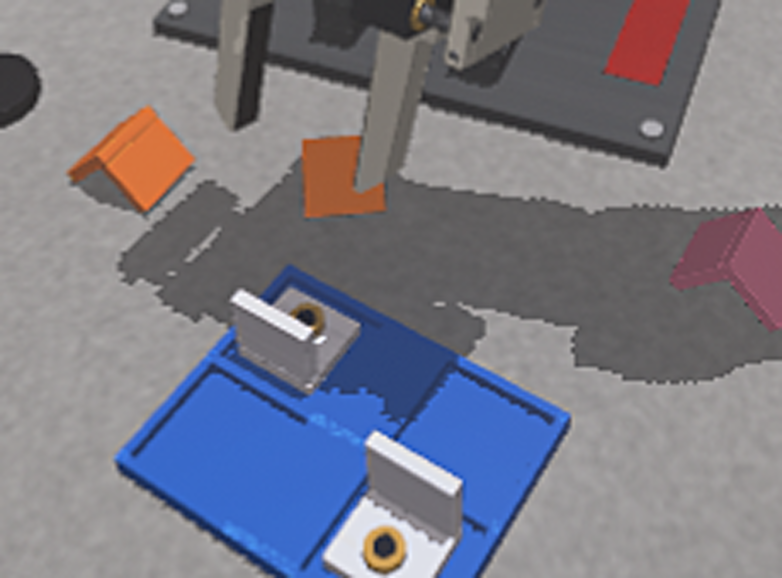

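View pics/wrist_o.png

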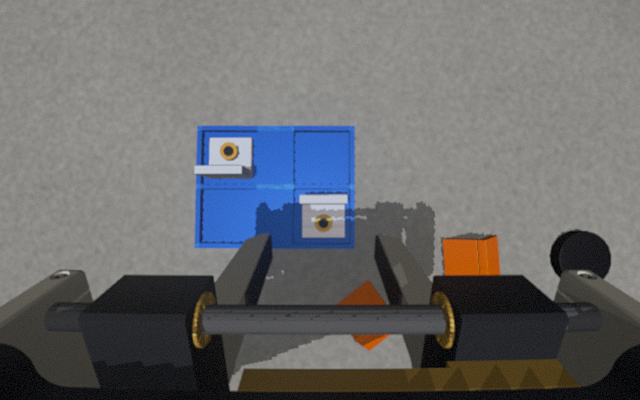

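C and D both sit flat with plain legs upright, at zoom (410,500) and (290,340). Next is B.

```bash
python3 -m creep '[[[-2.4,1.1,-0.9,0.005,0.006,-0.012,-0.4],[-2.4,1,-0.95,0.005,0.006,-0.012,-0.4],[-2.4,1,-0.95,0.005,0.006,-0.012,-0.4],[-2.4,1,-0.95,0.005,0.006,-0.012,-0.4],[-2.4,0.95,-1,0.005,0.006,-0.012,-0.4],[-2.4,0.9,-1,0.005,0.006,-0.012,-0.4],[-2.4,0.9,-1,0.005,0.006,-0.012,-0.4],[-2.45,0.85,-1.05,0.005,0.006,-0.012,-0.4],[-2.45,0.8,-1.05,0.005,0.006,-0.012,-0.4],[-2.45,0.75,-1.1,0.005,0.006,-0.012,-0.4],[-2.45,0.7,-1.1,0.005,0.006,-0.012,-0.4],[-2.45,0.7,-1.15,0.005,0.006,-0.012,-0.4]]]'
python3 -m creep '[[[-2.45,0.65,-1.15,0.005,0.006,-0.012,-0.4],[-2.45,0.6,-1.15,0.005,0.006,-0.012,-0.4],[0,0,0,0,0,0,-0.4],[0,0,0,0,0,0,-0.4],[0,0,0,0,0,0,-0.4]]]'
python3 - <<'E'
from tg import *
go(die('B',0,30),4,-0.4); snap("wrist","p")
E
```

```text
time_s: 30.2
eef_pos: [579.9, -54.5, 125.3]
eef_rot: [[0.053, 0.998, 0.02], [0.911, -0.057, 0.41], [0.41, -0.004, -0.912]]
wrist_force: [-1.0, 0.6, -0.1]
gripper_width: 65.1
time_s: 30.7
eef_pos: [589.6, -106.4, 126.8]
eef_rot: [[0.028, 1.0, 0.011], [0.906, -0.03, 0.422], [0.422, -0.002, -0.907]]
wrist_force: [0.5, 0.6, -0.8]
gripper_width: 64.9
target [591.3 -80.8  67.7]
max step 16.2 mm
[[[-0.04,0.02,1.61,0.0,0.0,-0.001,-0.4],[-0.04,0.03,1.61,0.0,0.0,-0.001,-0.4],[-0.05,0.02,1.62,0.0,0.001,-0.001,-0.4],[-0.04,0.03,1.61,0.0,0.0,-0.001,-0.4]]]
```

View pics/wrist_p.png

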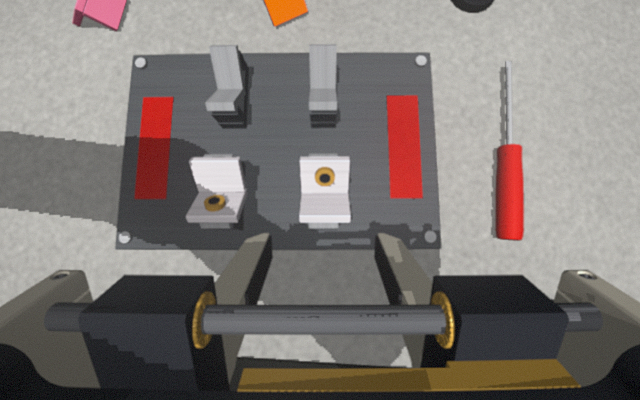

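B is centred at px 325 with its bush inboard. Descend and grip.

```bash
python3 -m creep '[[[-0.05,0.05,1.6,0,0,0,-0.4],[-0.05,0,1.6,0,0,0,-0.4],[-0.05,0.05,1.6,0,0,0,-0.4],[-0.05,0,1.6,0,0,0,-0.4],[0,0,1,0,0,0,-0.4],[0,0,1,0,0,0,-0.4],[0,0,1,0,0,0,-0.4],[0,0,0,0,0,0,-0.4],[0,0,0,0,0,0,-0.4]]]'
python3 - <<'E'
from tg import *
go(die('B'),1,-0.4)
E
```

```text
time_s: 31.65
eef_pos: [592.4, -71.3, 41.4]
eef_rot: [[0.029, 0.999, 0.013], [0.907, -0.032, 0.419], [0.419, -0.0, -0.908]]
wrist_force: [-0.2, -0.4, 1.6]
gripper_width: 64.8
target [591.6 -68.1  40.5]
max step 3.4 mm
[[[0.25,-0.09,0.21,0.002,0.003,-0.005,-0.4]]]
```

```bash
python3 -m creep '[[[0.25,-0.1,0.15,0,0,0,-0.4],[0,0,0,0,0,0,-0.4],[0,0,0,0,0,0,1],[0,0,0,0,0,0,1],[0,0,0,0,0,0,1],[0,0,0,0,0,0,1],[0,0,0,0,0,0,1]]]'
python3 -m creep '[[[0.3,0,-0.65,0,0,0,1],[0.6,0,-1.3,0,0,0,1],[0.6,0,-1.3,0,0,0,1],[0.6,0,-1.3,0,0,0,1],[0.6,0,-1.3,0,0,0,1],[0.6,0,-1.3,0,0,0,1],[0.6,0,-1.3,0,0,0,1],[0.3,0,-0.65,0,0,0,1],[0,0,0,0,0,0,1],[0,0,0,0,0,0,1]]]'
python3 - <<'E'
from tg import *
snap("side","q"); go(tray('B',95),16,1)
E
```

```text
time_s: 32.35
eef_pos: [591.5, -68.4, 41.2]
eef_rot: [[0.029, 0.999, 0.014], [0.907, -0.032, 0.419], [0.419, 0.0, -0.908]]
wrist_force: [0.3, -0.7, 1.0]
gripper_width: 44.1
time_s: 33.35
eef_pos: [591.0, -68.2, 140.9]
eef_rot: [[0.029, 0.999, 0.012], [0.907, -0.032, 0.42], [0.42, -0.001, -0.908]]
wrist_force: [0.2, -0.6, -0.7]
gripper_width: 43.8
target [531.9 328.5 112. ]
max step 25.2 mm
[[[2.16,-0.45,1.2,-0.001,-0.049,0.012,1],[2.22,-0.47,1.09,0.0,-0.049,0.012,1],[2.25,-0.5,0.98,-0.001,-0.048,0.011,1],[2.3,-0.53,0.87,0.0,-0.049,0.012,1],[2.33,-0.55,0.76,-0.001,-0.049,0.012,1],[2.36,-0.59,0.64,-0.001,-0.049,0.012,1],[2.38,-0.61,0.53,0.0,-0.048,0.012,1],[2.39,-0.64,0.41,-0.001,-0.049,0.012,1],[2.41,-0.67,0.29,0.0,-0.049,0.011,1],[2.4,-0.7,0.18,-0.001,-0.049,0.012,1],[2.41,-0.72,0.05,-0.001,-0.048,0.012,1],[2.4,-0.76,-0.06,0.0,-0.049,0.012,1]]]
[[[2.38,-0.78,-0.17,-0.001,-0.049,0.012,1],[2.36,-0.81,-0.3,0.0,-0.049,0.011,1],[2.33,-0.84,-0.41,-0.001,-0.048,0.012,1],[2.3,-0.87,-0.52,-0.001,-0.049,0.012,1]]]
```

View pics/side_q.png

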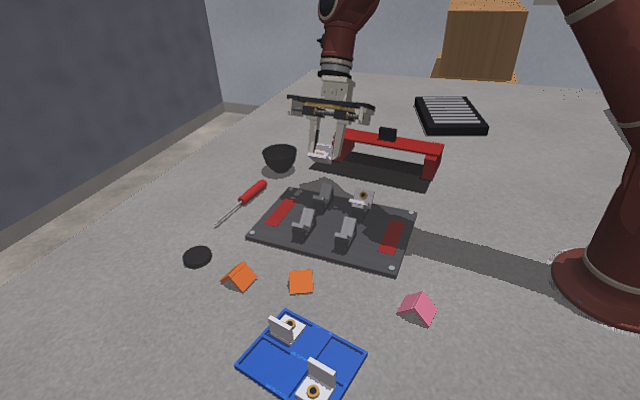

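B is held at (322,155). The bridge has been knocked a little on the mat, with its fin now at (387,133) versus (374,138) before, so I'll remeasure it later. Carrying B.

```bash
python3 -m creep '[[[2.15,-0.45,1.2,0,-0.049,0.012,1],[2.2,-0.45,1.1,0,-0.049,0.012,1],[2.25,-0.5,1,0,-0.049,0.012,1],[2.3,-0.55,0.85,0,-0.049,0.012,1],[2.35,-0.55,0.75,0,-0.049,0.012,1],[2.35,-0.6,0.65,0,-0.049,0.012,1],[2.4,-0.6,0.5,0,-0.049,0.012,1],[2.4,-0.65,0.4,0,-0.049,0.012,1],[2.4,-0.65,0.3,0,-0.049,0.012,1],[2.4,-0.7,0.2,0,-0.049,0.012,1],[2.4,-0.7,0.05,0,-0.049,0.012,1],[2.4,-0.75,-0.05,0,-0.049,0.012,1]]]'
python3 -m creep '[[[2.4,-0.8,-0.2,0,-0.049,0.012,1],[2.35,-0.8,-0.3,0,-0.049,0.012,1],[2.35,-0.85,-0.4,0,-0.049,0.012,1],[2.3,-0.85,-0.5,0,-0.049,0.012,1],[0,0,0,0,0,0,1],[0,0,0,0,0,0,1],[0,0,0,0,0,0,1]]]'
python3 - <<'E'
from tg import *
go(tray('B',30),5,1); snap("wrist","r")
E
```

```text
time_s: 34.6
eef_pos: [546.6, 230.2, 118.5]
eef_rot: [[0.166, 0.985, -0.048], [0.973, -0.172, -0.154], [-0.159, -0.021, -0.987]]
wrist_force: [0.5, 0.3, -1.5]
gripper_width: 44.1
time_s: 35.3
eef_pos: [533.2, 326.6, 111.8]
eef_rot: [[0.203, 0.976, -0.083], [0.915, -0.219, -0.338], [-0.348, -0.008, -0.937]]
wrist_force: [0.1, -0.4, -0.9]
gripper_width: 43.6
target [531.9 328.5  47. ]
max step 13.0 mm
[[[0.48,-0.02,1.2,-0.002,0.001,0.0,1],[0.48,-0.03,1.21,-0.002,0.002,-0.001,1],[0.48,-0.02,1.2,-0.001,0.001,0.0,1],[0.48,-0.03,1.21,-0.002,0.001,0.0,1],[0.47,-0.03,1.21,-0.002,0.002,-0.001,1]]]
```

View pics/wrist_r.png

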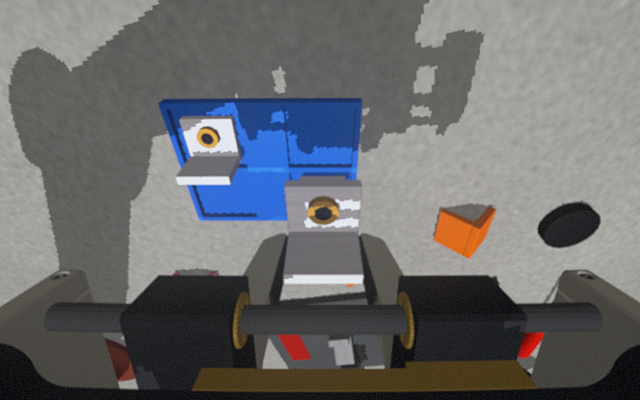

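```bash
python3 -m creep '[[[0.5,0,1.2,-0.008,0.006,0,1],[0.5,0,1.2,0,0,0,1],[0.5,0,1.2,0,0,0,1],[0.5,-0.05,1.2,0,0,0,1],[0.5,-0.05,1.2,0,0,0,1],[0,0,0,0,0,0,1],[0,0,0,0,0,0,1]]]'
python3 - <<'E'
from tg import *
go(tray('B',4),5,1); snap("wrist","s"); snap("scene","s")
a=cv2.imread('pics/scene_s.png')[110:260,330:530]; cv2.imwrite('pics/scene_sz.png',cv2.resize(a,None,fx=3.4,fy=3.4,interpolation=cv2.INTER_CUBIC))
E
```

```text
time_s: 36.05
eef_pos: [532.5, 331.5, 46.7]
eef_rot: [[0.201, 0.977, -0.074], [0.918, -0.214, -0.334], [-0.342, -0.0, -0.94]]
wrist_force: [0.4, 0.3, -0.4]
gripper_width: 44.0
target [531.9 328.5  21. ]
max step 5.2 mm
[[[0.12,0.0,0.5,0.0,0.0,0.0,1],[0.12,0.0,0.51,0.0,0.0,0.0,1],[0.12,0.01,0.5,0.0,0.0,0.0,1],[0.12,0.0,0.51,0.0,0.0,0.0,1],[0.11,0.0,0.5,0.0,0.0,0.001,1]]]
```

View pics/scene_sz.png

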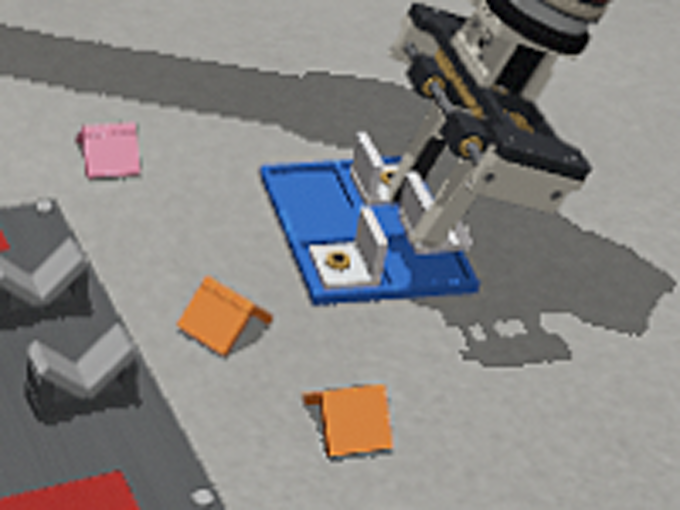

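View pics/wrist_s.png

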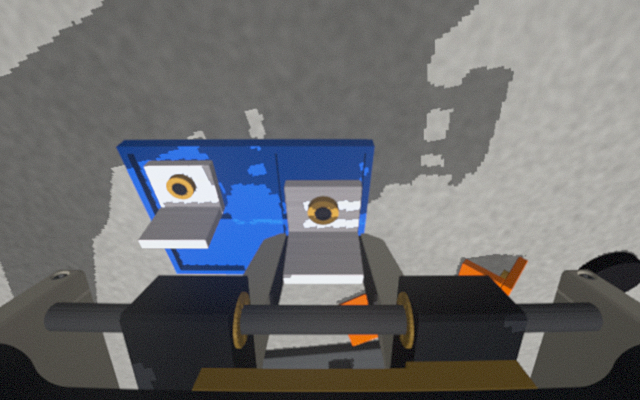

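D and C are upright, and B is above its pocket and clear of D. Lowering.

```bash
python3 -m creep '[[[0.15,0,0.5,0,0,0,1],[0.15,0,0.5,0,0,0,1],[0.15,0,0.5,0,0,0,1],[0.15,0,0.5,0,0,0,1],[0.15,0,0.5,0,0,0,1],[0,0,0,0,0,0,1],[0,0,0,0,0,0,1]]]'
python3 -m creep '[[[0.07,0,0.19,0,0,0,1],[0,0,0,0,0,0,1],[0.07,0,0.19,0,0,0,1],[0,0,0,0,0,0,1],[0,0,0,0,0,0,1]]]'
```

```text
time_s: 36.85
eef_pos: [532.1, 330.1, 20.8]
eef_rot: [[0.202, 0.977, -0.073], [0.918, -0.214, -0.333], [-0.341, -0.0, -0.94]]
wrist_force: [-0.3, -0.2, -0.6]
gripper_width: 43.6
time_s: 37.35
eef_pos: [532.5, 330.3, 17.3]
eef_rot: [[0.202, 0.977, -0.073], [0.918, -0.214, -0.333], [-0.341, 0.0, -0.94]]
wrist_force: [0.4, 1.0, 0.6]
gripper_width: 43.5
```

```bash
python3 -m creep '[[[0.02,0,0.05,0,0,0,1],[0,0,0,0,0,0,1],[0,0,0,0,0,0,-0.4],[0,0,0,0,0,0,-0.4],[0,0,0,0,0,0,-0.4],[0,0,0,0,0,0,-0.4],[0,0,-0.7,0,0,0,-0.4],[0,0,-1.5,0,0,0,-0.4],[0,0,-2,0,0,0,-0.4],[0,0,-2.5,0,0,0,-0.4],[0,0,-2.5,0,0,0,-0.4],[0,0,-2,0,0,0,-0.4]]]'
python3 -m creep '[[[0,0,0,0,0,0,-0.4],[0,0,0,0,0,0,-0.4]]]'
python3 - <<'E'
from tg import *
snap("wrist","t"); go(die('A',0,110),16,-0.4)
E
```

```text
time_s: 38.55
eef_pos: [540.9, 368.3, 123.7]
eef_rot: [[0.202, 0.977, -0.072], [0.919, -0.214, -0.332], [-0.339, 0.001, -0.941]]
wrist_force: [0.0, 0.7, 0.7]
gripper_width: 65.2
time_s: 38.75
eef_pos: [540.2, 367.3, 121.6]
eef_rot: [[0.202, 0.977, -0.073], [0.918, -0.215, -0.333], [-0.341, -0.0, -0.94]]
wrist_force: [-0.4, -0.1, -0.7]
gripper_width: 65.1
target [497.    0.7 140.2]
max step 23.1 mm
[[[-2.2,0.23,0.67,-0.005,-0.005,-0.011,-0.4],[-2.19,0.2,0.68,-0.004,-0.006,-0.011,-0.4],[-2.19,0.18,0.7,-0.005,-0.005,-0.011,-0.4],[-2.19,0.15,0.71,-0.005,-0.006,-0.011,-0.4],[-2.19,0.12,0.72,-0.004,-0.005,-0.011,-0.4],[-2.19,0.09,0.73,-0.005,-0.006,-0.011,-0.4],[-2.18,0.07,0.75,-0.005,-0.005,-0.011,-0.4],[-2.18,0.04,0.76,-0.004,-0.005,-0.011,-0.4],[-2.17,0.01,0.77,-0.005,-0.006,-0.011,-0.4],[-2.17,-0.01,0.78,-0.004,-0.005,-0.011,-0.4],[-2.17,-0.05,0.79,-0.005,-0.006,-0.011,-0.4],[-2.16,-0.07,0.81,-0.005,-0.005,-0.011,-0.4]]]
[[[-2.15,-0.1,0.82,-0.004,-0.006,-0.011,-0.4],[-2.15,-0.12,0.82,-0.005,-0.005,-0.011,-0.4],[-2.15,-0.16,0.84,-0.005,-0.005,-0.011,-0.4],[-2.14,-0.18,0.85,-0.004,-0.006,-0.011,-0.4]]]
```

View pics/wrist_t.png

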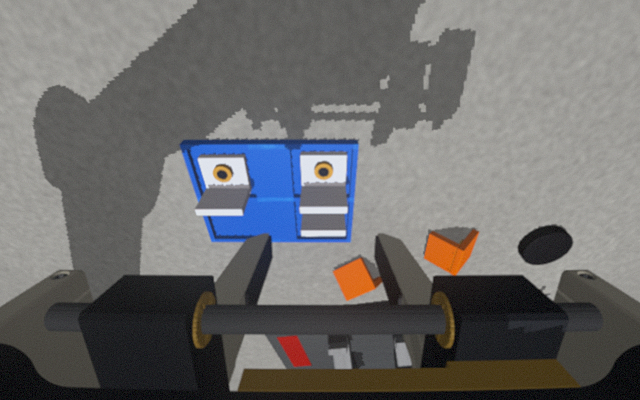

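B is seated at wrist (322,172). Going to A.

```bash
python3 -m creep '[[[-2.2,0.2,0.7,-0.005,-0.005,-0.011,-0.4],[-2.2,0.2,0.7,-0.005,-0.005,-0.011,-0.4],[-2.2,0.2,0.7,-0.005,-0.005,-0.011,-0.4],[-2.2,0.15,0.7,-0.005,-0.005,-0.011,-0.4],[-2.2,0.1,0.7,-0.005,-0.006,-0.011,-0.4],[-2.2,0.1,0.7,-0.005,-0.006,-0.011,-0.4],[-2.2,0.1,0.75,-0.005,-0.006,-0.011,-0.4],[-2.2,0,0.75,-0.005,-0.006,-0.011,-0.4],[-2.2,0,0.75,-0.005,-0.006,-0.011,-0.4],[-2.2,0,0.8,-0.005,-0.006,-0.011,-0.4],[-2.2,-0.05,0.8,-0.005,-0.006,-0.011,-0.4],[-2.15,-0.1,0.8,-0.005,-0.006,-0.011,-0.4]]]'
python3 -m creep '[[[-2.1,-0.1,0.8,-0.004,-0.005,-0.011,-0.4],[-2.1,-0.1,0.8,-0.004,-0.005,-0.011,-0.4],[-2.1,-0.15,0.85,-0.004,-0.005,-0.011,-0.4],[-2.1,-0.2,0.85,-0.004,-0.005,-0.011,-0.4],[0,0,0,0,0,0,-0.4],[0,0,0,0,0,0,-0.4],[0,0,0,0,0,0,-0.4]]]'
python3 - <<'E'
from tg import *
go(die('A',0,30),5,-0.4); snap("wrist","u")
E
```

```text
time_s: 40.0
eef_pos: [506.4, 89.7, 135.7]
eef_rot: [[0.067, 0.997, -0.026], [0.911, -0.072, -0.405], [-0.406, 0.004, -0.914]]
wrist_force: [0.5, -0.2, -0.0]
gripper_width: 65.0
time_s: 40.7
eef_pos: [497.5, 3.0, 140.5]
eef_rot: [[0.022, 1.0, -0.008], [0.906, -0.023, -0.422], [-0.422, 0.002, -0.906]]
wrist_force: [-0.3, 0.8, 0.4]
gripper_width: 65.2
target [496.1 -33.1  67.7]
max step 16.3 mm
[[[-0.04,-0.01,1.63,0.001,0.0,0.0,-0.4],[-0.04,-0.02,1.62,0.0,0.0,0.001,-0.4],[-0.04,-0.01,1.63,0.001,0.0,0.0,-0.4],[-0.04,-0.01,1.63,0.001,0.0,0.001,-0.4],[-0.04,-0.01,1.62,0.0,0.0,0.0,-0.4]]]
```

View pics/wrist_u.png

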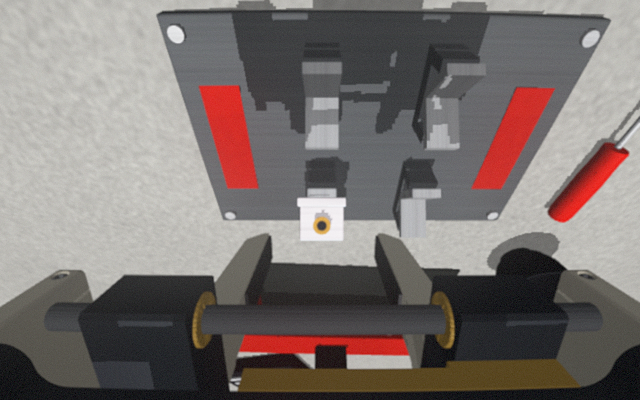

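A is centred at px 322. Descend and grip.

```bash
python3 -m creep '[[[0,0,1.6,0,0,0,-0.4],[0,0,1.6,0,0,0,-0.4],[0,0,1.6,0,0,0,-0.4],[0,0,1.6,0,0,0,-0.4],[0,0,1.6,0,0,0,-0.4],[0,0,1,0,0,0,-0.4],[0,0,1,0,0,0,-0.4],[0,0,1,0,0,0,-0.4],[0,0,0,0,0,0,-0.4],[0,0,0,0,0,0,-0.4]]]'
python3 - <<'E'
from tg import *
go(die('A'),1,-0.4)
E
```

```text
time_s: 41.75
eef_pos: [496.7, -44.8, 41.5]
eef_rot: [[0.024, 1.0, -0.008], [0.906, -0.025, -0.423], [-0.423, 0.003, -0.906]]
wrist_force: [-0.4, -0.4, -0.0]
gripper_width: 64.9
target [495.7 -45.8  40.5]
max step 1.7 mm
[[[-0.05,-0.09,0.14,0.003,0.0,0.0,-0.4]]]
```

```bash
python3 -m creep '[[[-0.05,-0.1,0.1,0,0,0,-0.4],[0,0,0,0,0,0,1],[0,0,0,0,0,0,1],[0,0,0,0,0,0,1],[0,0,0,0,0,0,1],[0,0,0,0,0,0,1]]]'
python3 -m creep '[[[-0.3,0,-0.65,0,0,0,1],[-0.6,0,-1.3,0,0,0,1],[-0.6,0,-1.3,0,0,0,1],[-0.6,0,-1.3,0,0,0,1],[-0.6,0,-1.3,0,0,0,1],[-0.6,0,-1.3,0,0,0,1],[-0.6,0,-1.3,0,0,0,1],[-0.3,0,-0.65,0,0,0,1],[0,0,0,0,0,0,1],[0,0,0,0,0,0,1]]]'
python3 - <<'E'
from tg import *
snap("side","v"); go(tray('A',95),16,1)
E
```

```text
time_s: 42.35
eef_pos: [495.6, -45.6, 41.0]
eef_rot: [[0.023, 1.0, -0.008], [0.906, -0.025, -0.423], [-0.423, 0.003, -0.906]]
wrist_force: [-0.2, 1.2, 1.8]
gripper_width: 43.6
time_s: 43.35
eef_pos: [494.9, -45.1, 140.8]
eef_rot: [[0.023, 1.0, -0.008], [0.906, -0.025, -0.423], [-0.423, 0.002, -0.906]]
wrist_force: [0.9, -0.8, -0.4]
gripper_width: 43.9
target [434.1 330.5 112. ]
max step 23.9 mm
[[[2.19,-0.44,-0.83,0.001,0.049,0.012,1],[2.23,-0.46,-0.72,0.0,0.049,0.013,1],[2.25,-0.5,-0.61,0.001,0.049,0.012,1],[2.28,-0.52,-0.5,0.001,0.049,0.012,1],[2.28,-0.55,-0.38,0.0,0.049,0.012,1],[2.3,-0.57,-0.27,0.001,0.049,0.013,1],[2.3,-0.61,-0.16,0.001,0.049,0.012,1],[2.3,-0.64,-0.05,0.0,0.049,0.012,1],[2.29,-0.66,0.06,0.001,0.049,0.013,1],[2.28,-0.69,0.18,0.0,0.049,0.012,1],[2.26,-0.72,0.29,0.001,0.048,0.012,1],[2.23,-0.75,0.4,0.001,0.049,0.012,1]]]
[[[2.2,-0.77,0.51,0.0,0.049,0.013,1],[2.16,-0.8,0.61,0.001,0.049,0.012,1],[2.12,-0.82,0.72,0.001,0.049,0.012,1],[2.07,-0.85,0.82,0.0,0.049,0.013,1]]]
```

View pics/side_v.png

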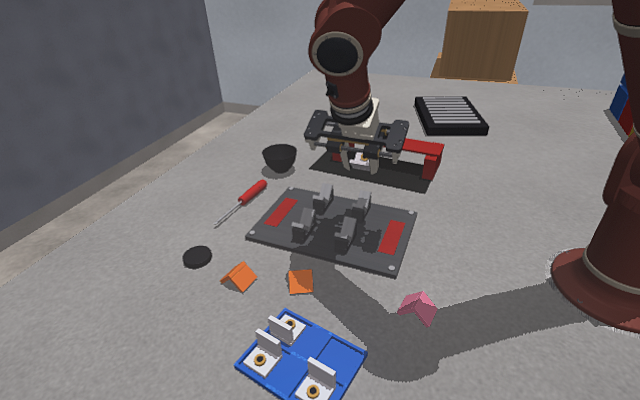

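A is lifted at (362,158). The die is empty and three brackets are upright in the tray. Carrying A.

```bash
python3 -m creep '[[[2.2,-0.45,-0.85,0,0.049,0.012,1],[2.2,-0.45,-0.7,0,0.049,0.012,1],[2.25,-0.5,-0.6,0,0.049,0.012,1],[2.3,-0.5,-0.5,0,0.049,0.012,1],[2.3,-0.55,-0.4,0,0.049,0.012,1],[2.3,-0.55,-0.25,0,0.049,0.012,1],[2.3,-0.6,-0.15,0,0.049,0.012,1],[2.3,-0.65,-0.05,0,0.049,0.012,1],[2.3,-0.65,0.05,0,0.049,0.012,1],[2.3,-0.7,0.2,0,0.049,0.012,1],[2.25,-0.7,0.3,0,0.049,0.012,1],[2.25,-0.75,0.4,0,0.049,0.012,1]]]'
python3 -m creep '[[[2.2,-0.75,0.5,0,0.049,0.012,1],[2.15,-0.8,0.6,0,0.049,0.012,1],[2.1,-0.8,0.7,0,0.049,0.012,1],[2.1,-0.85,0.8,0,0.049,0.012,1],[0,0,0,0,0,0,1],[0,0,0,0,0,0,1],[0,0,0,0,0,0,1]]]'
python3 - <<'E'
from tg import *
go(tray('A',30),5,1)
E
```

```text
time_s: 44.6
eef_pos: [449.2, 237.4, 118.2]
eef_rot: [[0.16, 0.986, 0.046], [0.975, -0.165, 0.148], [0.154, 0.022, -0.988]]
wrist_force: [-0.7, -0.1, -1.3]
gripper_width: 43.8
time_s: 45.3
eef_pos: [435.3, 329.3, 112.1]
eef_rot: [[0.195, 0.977, 0.083], [0.919, -0.211, 0.332], [0.342, 0.012, -0.94]]
wrist_force: [-0.1, 0.6, -1.1]
gripper_width: 44.0
target [434.1 330.5  47. ]
max step 13.0 mm
[[[-0.43,-0.04,1.23,0.002,0.0,0.001,1],[-0.43,-0.04,1.23,0.002,0.0,0.002,1],[-0.43,-0.04,1.23,0.002,0.0,0.001,1],[-0.42,-0.04,1.23,0.002,0.0,0.002,1],[-0.43,-0.03,1.23,0.002,0.0,0.001,1]]]
```

```bash
python3 -m creep '[[[-0.45,0,1.2,0.01,0,0.006,1],[-0.45,0,1.2,0,0,0,1],[-0.45,-0.05,1.2,0,0,0,1],[-0.45,-0.05,1.2,0,0,0,1],[-0.45,-0.05,1.2,0,0,0,1],[0,0,0,0,0,0,1],[0,0,0,0,0,0,1]]]'
python3 - <<'E'
from tg import *
go(tray('A',4),5,1); snap("wrist","w"); snap("scene","w")
a=cv2.imread('pics/scene_w.png')[110:260,330:530]; cv2.imwrite('pics/scene_wz.png',cv2.resize(a,None,fx=3.4,fy=3.4,interpolation=cv2.INTER_CUBIC))
E
```

```text
time_s: 46.0
eef_pos: [433.4, 329.8, 47.8]
eef_rot: [[0.201, 0.977, 0.072], [0.918, -0.213, 0.335], [0.343, -0.001, -0.939]]
wrist_force: [-0.2, 0.7, -0.6]
gripper_width: 43.5
target [434.1 330.5  21. ]
max step 5.4 mm
[[[-0.17,0.01,0.51,0.0,0.0,0.0,1],[-0.17,0.01,0.51,-0.001,0.0,0.0,1],[-0.16,0.01,0.51,0.0,-0.001,0.001,1],[-0.17,0.01,0.51,0.0,0.0,0.0,1],[-0.17,0.01,0.5,-0.001,0.0,0.0,1]]]
```

View pics/scene_wz.png

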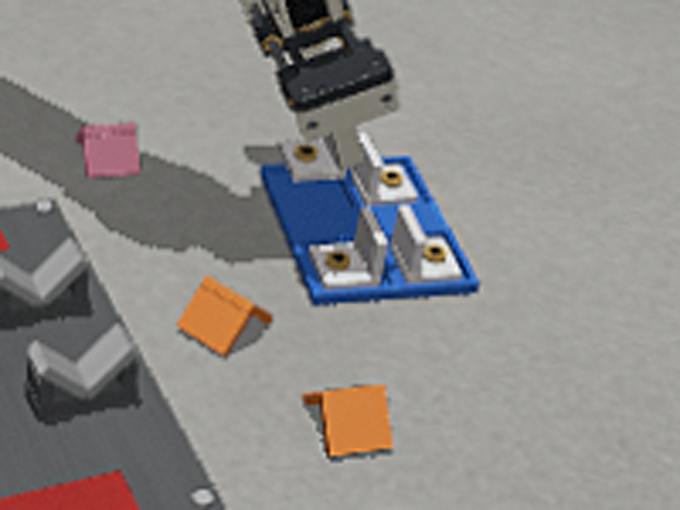

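View pics/wrist_w.png

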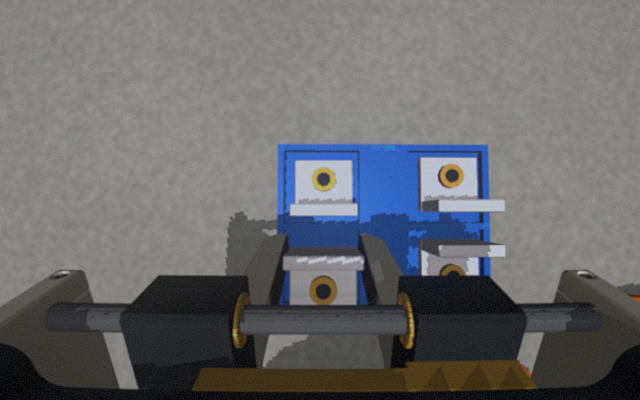

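Three are seated. A is over the last pocket (px 283–364), with the fingers clear of C at row 210. Lowering.

```bash
python3 -m creep '[[[-0.17,0,0.5,0,0,0,1],[-0.17,0,0.5,0,0,0,1],[-0.17,0,0.5,0,0,0,1],[-0.17,0,0.5,0,0,0,1],[-0.17,0,0.5,0,0,0,1],[0,0,0,0,0,0,1],[0,0,0,0,0,0,1]]]'
python3 -m creep '[[[-0.07,0,0.19,0,0,0,1],[0,0,0,0,0,0,1],[-0.07,0,0.19,0,0,0,1],[0,0,0,0,0,0,1],[0,0,0,0,0,0,1]]]'
```

```text
time_s: 46.8
eef_pos: [433.3, 330.9, 21.7]
eef_rot: [[0.2, 0.977, 0.072], [0.918, -0.212, 0.336], [0.344, -0.001, -0.939]]
wrist_force: [0.0, 0.5, -1.4]
gripper_width: 43.7
time_s: 47.3
eef_pos: [433.5, 331.2, 18.1]
eef_rot: [[0.199, 0.977, 0.073], [0.918, -0.212, 0.336], [0.344, -0.0, -0.939]]
wrist_force: [0.4, 0.3, 1.4]
gripper_width: 43.7
```

```bash
python3 -m creep '[[[-0.02,0,0.05,0,0,0,1],[0,0,0,0,0,0,1],[0,0,0,0,0,0,-0.4],[0,0,0,0,0,0,-0.4],[0,0,0,0,0,0,-0.4],[0,0,0,0,0,0,-0.4],[0,0,-0.7,0,0,0,-0.4],[0,0,-1.5,0,0,0,-0.4],[0,0,-2,0,0,0,-0.4],[0,0,-2.5,0,0,0,-0.4],[0,0,-2.5,0,0,0,-0.4],[0,0,-2,0,0,0,-0.4]]]'
python3 -m creep '[[[0,0,-2,0,0,0,-0.4],[0,0,-2,0,0,0,-0.4],[0,0,0,0,0,0,-0.4],[0,0,0,0,0,0,-0.4]]]'
cat > m6.py <<'E'
from tg import *
import sys
ex,ey=fr(TY); n=sys.argv[2]
im,d,c=snap(n,sys.argv[1]); P=cloud(d,c); Z=P[...,2]; hsv=cv2.cvtColor(im,cv2.COLOR_RGB2HSV)
u=(P[...,:2]-TC)@ex; v=(P[...,:2]-TC)@ey
for k,(x,y) in PK.items():
    b=-BR[k][2]
    m=(np.abs(u-x)<30)&(v*b>0)&(v*b<60)&(hsv[...,1]<70)&(Z>8)
    vv=v[m]*b; zz=Z[m]; up=zz>40; fl=(zz<16)&(vv>22)
    print(k,"n",m.sum(),"plain top z",np.percentile(zz,98).round(1),"v of top",np.percentile(vv[up],[2,50,98]).round(1),"flat leg z",np.percentile(zz[fl],[5,50,95]).round(1) if fl.sum()>5 else None,"slope",np.polyfit(vv[fl],zz[fl],1).round(3)[0] if fl.sum()>20 else None,"v end",np.percentile(vv,99.5).round(1),"u",np.percentile(u[m],[1,99]).round(1))
E
python3 m6.py x wrist; python3 m6.py x side; python3 m6.py x scene
```

```text
time_s: 48.5
eef_pos: [425.1, 292.9, 124.2]
eef_rot: [[0.199, 0.977, 0.073], [0.917, -0.212, 0.336], [0.344, 0.0, -0.939]]
wrist_force: [0.8, 0.1, 0.2]
gripper_width: 64.9
time_s: 48.9
eef_pos: [422.1, 280.0, 160.3]
eef_rot: [[0.199, 0.977, 0.073], [0.918, -0.212, 0.336], [0.344, -0.0, -0.939]]
wrist_force: [-0.2, -0.0, -0.2]
gripper_width: 65.1
A n 1334 plain top z 48.5 v of top [10.6 13.9 18. ] flat leg z [12.4 13.6 14.8] slope -0.003 v end 51.3 u [-70.3 -27.8]
D n 1811 plain top z 262.2 v of top [10.4 57.7 59.9] flat leg z [12.5 13.7 14.9] slope 0.002 v end 59.9 u [25.8 69.1]
C n 1228 plain top z 48.6 v of top [ 9.  12.3 16.5] flat leg z [12.5 13.7 14.9] slope -0.009 v end 51.1 u [-69.5 -26.7]
B n 1309 plain top z 48.6 v of top [11.9 15.5 19. ] flat leg z [12.3 13.7 14.9] slope -0.001 v end 53.8 u [26.  69.2]
A n 763 plain top z 45.9 v of top [ 9.3 12.7 17.5] flat leg z [ 9.1 10.9 13.6] slope -0.007 v end 51.6 u [-69.2 -26.4]
D n 684 plain top z 255.5 v of top [ 8.7 12.6 59.6] flat leg z [ 9.4 10.9 12.8] slope -0.002 v end 59.6 u [26.9 69.7]
C n 1039 plain top z 45.9 v of top [ 9.8 14.7 17.9] flat leg z [ 9.  10.8 13.3] slope -0.015 v end 51.5 u [-68.8 -25.5]
B n 956 plain top z 45.8 v of top [12.6 17.6 20.9] flat leg z [ 9.4 11.3 13.1] slope -0.012 v end 54.8 u [27.3 70.9]
A n 218 plain top z 45.4 v of top [11.6 15.9 19.4] flat leg z [ 8.3 10.2 12.9] slope 0.01 v end 53.9 u [-68.9 -23.1]
D n 278 plain top z 45.5 v of top [ 9.9 15.  18.6] flat leg z [ 8.8 11.6 14. ] slope 0.004 v end 53.1 u [26.6 73.3]
C n 195 plain top z 44.8 v of top [ 8.1 12.5 17. ] flat leg z [ 8.4 10.1 12.8] slope 0.017 v end 49.7 u [-69.5 -21.8]
B n 210 plain top z 44.9 v of top [11.  14.1 19.4] flat leg z [ 8.7 11.3 13.2] slope -0.058 v end 52.3 u [27.9 73.1]
```

View pics/side_x.png

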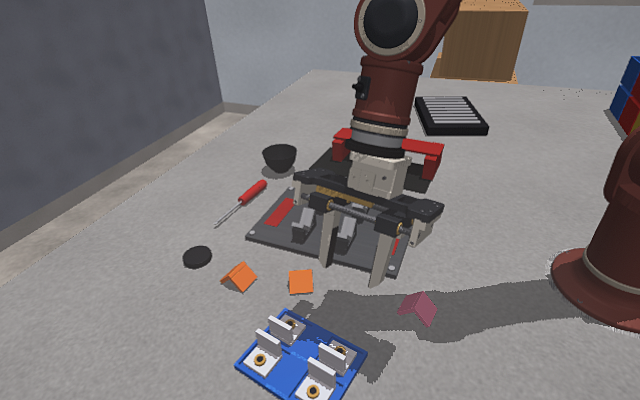

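View pics/wrist_x.png

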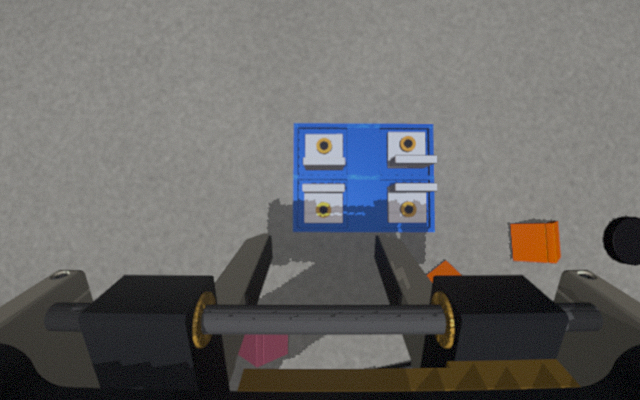

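All four brackets lie flat: leg-top slopes are within about 0.01 (0.06 in the coarse scene view), leg tops are level, and plain tops are near 46 mm. Now for the bridge: un-tilt and move over the mat to remeasure it.

Run:
```python
from tg import *
go((np.array([540,-255,255.]),Rt(-4)),22,-1)
```

```text
target [ 540. -255.  255.]
max step 25.4 mm
[[[-1.98,1.04,-1.19,0.001,-0.016,-0.006,-1],[-2.0,1.03,-1.15,0.001,-0.016,-0.007,-1],[-2.02,1.01,-1.13,0.001,-0.016,-0.006,-1],[-2.05,0.99,-1.09,0.001,-0.016,-0.007,-1],[-2.08,0.99,-1.07,0.001,-0.015,-0.006,-1],[-2.09,0.97,-1.03,0.001,-0.016,-0.007,-1],[-2.12,0.95,-1.0,0.001,-0.016,-0.006,-1],[-2.14,0.94,-0.96,0.001,-0.016,-0.007,-1],[-2.16,0.92,-0.93,0.001,-0.016,-0.006,-1],[-2.18,0.91,-0.9,0.001,-0.016,-0.007,-1],[-2.2,0.89,-0.87,0.001,-0.016,-0.006,-1],[-2.23,0.88,-0.83,0.001,-0.016,-0.007,-1]]]
[[[-2.23,0.86,-0.79,0.001,-0.015,-0.006,-1],[-2.26,0.85,-0.76,0.001,-0.016,-0.007,-1],[-2.28,0.83,-0.73,0.002,-0.016,-0.006,-1],[-2.29,0.82,-0.69,0.001,-0.016,-0.007,-1],[-2.3,0.8,-0.66,0.001,-0.016,-0.006,-1],[-2.33,0.79,-0.62,0.001,-0.016,-0.006,-1],[-2.33,0.77,-0.58,0.001,-0.016,-0.007,-1],[-2.35,0.75,-0.55,0.001,-0.016,-0.006,-1],[-2.37,0.74,-0.5,0.001,-0.016,-0.007,-1],[-2.37,0.72,-0.48,0.001,-0.015,-0.006,-1]]]
```

```bash
python3 -m creep '[[[-2,1,-1.2,0.001,-0.016,-0.006,-1],[-2,1,-1.15,0.001,-0.016,-0.007,-1],[-2,1,-1.15,0.001,-0.016,-0.006,-1],[-2.05,1,-1.1,0.001,-0.016,-0.007,-1],[-2.1,1,-1.05,0.001,-0.016,-0.006,-1],[-2.1,1,-1.05,0.001,-0.016,-0.007,-1],[-2.1,0.95,-1,0.001,-0.016,-0.006,-1],[-2.15,0.95,-0.95,0.001,-0.016,-0.007,-1],[-2.15,0.9,-0.95,0.001,-0.016,-0.006,-1],[-2.2,0.9,-0.9,0.001,-0.016,-0.007,-1],[-2.2,0.9,-0.85,0.001,-0.016,-0.006,-1],[-2.2,0.9,-0.85,0.001,-0.016,-0.007,-1]]]'
python3 -m creep '[[[-2.25,0.85,-0.8,0.001,-0.016,-0.006,-1],[-2.25,0.85,-0.75,0.001,-0.016,-0.007,-1],[-2.3,0.85,-0.75,0.001,-0.016,-0.006,-1],[-2.3,0.8,-0.7,0.001,-0.016,-0.007,-1],[-2.3,0.8,-0.65,0.001,-0.016,-0.006,-1],[-2.35,0.8,-0.6,0.001,-0.016,-0.006,-1],[-2.35,0.75,-0.6,0.001,-0.016,-0.007,-1],[-2.35,0.75,-0.55,0.001,-0.016,-0.006,-1],[-2.35,0.75,-0.5,0.001,-0.016,-0.007,-1],[-2.35,0.7,-0.5,0.001,-0.016,-0.006,-1],[0,0,0,0,0,0,-1],[0,0,0,0,0,0,-1]]]'
python3 m3.py y 74
python3 - <<'E'
from h import *
snap("scene","y"); snap("side","y")
E
```

```text
time_s: 50.25
eef_pos: [486.1, -12.8, 212.0]
eef_rot: [[0.132, 0.991, 0.026], [0.979, -0.134, 0.155], [0.157, 0.005, -0.988]]
wrist_force: [-0.3, 0.0, 0.0]
gripper_width: 93.4
time_s: 51.45
eef_pos: [539.3, -254.6, 255.9]
eef_rot: [[0.071, 0.997, 0.0], [0.997, -0.071, 0.0], [0.0, 0.0, -1.0]]
wrist_force: [-0.7, 1.0, -0.4]
gripper_width: 92.8
bridge top c [ 502.1 -339.4] [104.8 308.8] yaw -5.32 z nan
fin [ 501.9 -341.8] [12.8 46.1] 85.5 276
```

View pics/wrist_y.png

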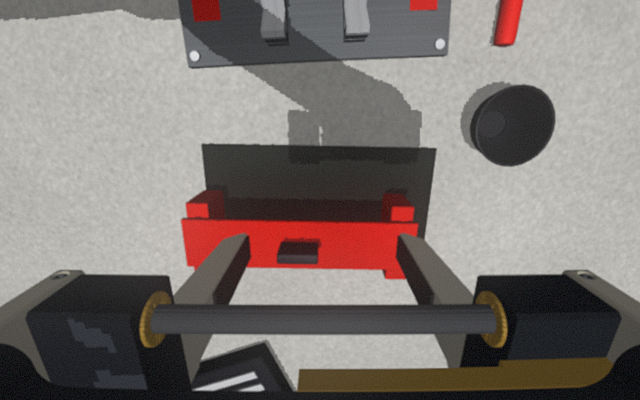

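View pics/scene_y.png

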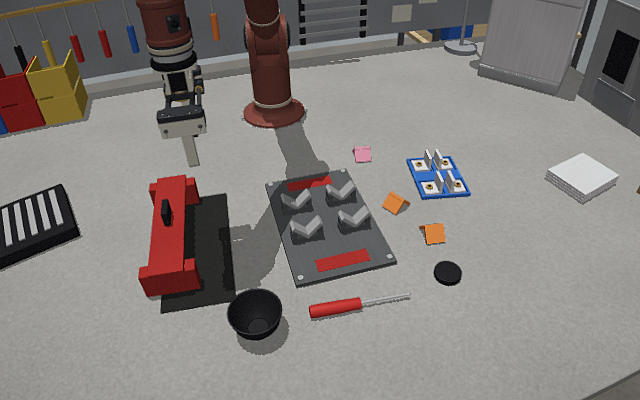

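The bridge was knocked to about (502,-341), yaw -5.3°, and still stands level. I'll re-grasp there.

Run:
```python
from tg import *
go((np.array([502,-341.5,150.]),Rt(-5.3)),6,-1)
```

```text
target [ 502.  -341.5  150. ]
max step 23.9 mm
[[[-1.5,-0.52,1.78,0.0,0.0,0.004,-1],[-1.51,-0.52,1.77,0.0,0.0,0.004,-1],[-1.51,-0.51,1.78,0.001,0.0,0.004,-1],[-1.51,-0.51,1.77,0.0,0.0,0.004,-1],[-1.51,-0.5,1.78,0.0,0.0,0.004,-1],[-1.51,-0.49,1.78,0.0,0.0,0.004,-1]]]
```

```bash
python3 -m creep '[[[-1.5,-0.5,1.75,0,0,0.004,-1],[-1.5,-0.5,1.75,0,0,0.004,-1],[-1.5,-0.5,1.75,0,0,0.004,-1],[-1.5,-0.5,1.75,0,0,0.004,-1],[-1.5,-0.5,1.75,0,0,0.004,-1],[-1.5,-0.5,1.75,0,0,0.004,-1],[0,0,0,0,0,0,-1],[0,0,0,0,0,0,-1],[0,0,0,0,0,0,-1]]]'
python3 - <<'E'
from tg import *
go((np.array([502,-341.5,81]),Rt(-5.3)),5,-1)
snap("side","z")
E
```

```text
time_s: 52.5
eef_pos: [504.1, -341.7, 153.4]
eef_rot: [[0.092, 0.996, 0.004], [0.996, -0.092, -0.002], [-0.001, 0.005, -1.0]]
wrist_force: [0.3, -0.8, 0.1]
gripper_width: 93.1
target [ 502.  -341.5   81. ]
max step 14.5 mm
[[[0.0,-0.05,1.45,0.001,0.0,0.0,-1],[0.0,-0.05,1.45,0.001,0.001,0.0,-1],[0.0,-0.04,1.45,0.001,0.0,0.0,-1],[0.0,-0.05,1.44,0.001,0.0,0.0,-1],[0.0,-0.04,1.45,0.001,0.0,0.0,-1]]]
```

View pics/side_z.png

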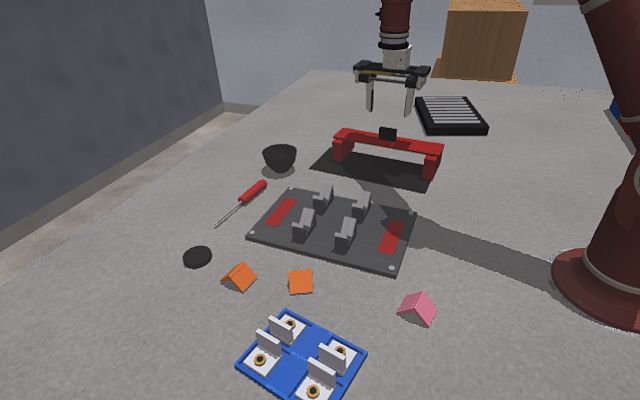

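```bash
python3 -m creep '[[[0,-0.05,1.4,0.004,0,0,-1],[0,-0.05,1.4,0,0,0,-1],[0,-0.05,1.4,0,0,0,-1],[0,0,1.4,0,0,0,-1],[0,0,1.4,0,0,0,-1],[0,0,0,0,0,0,-1],[0,0,0,0,0,0,-1]]]'
python3 -m creep '[[[0,0,0,0,0,0,1],[0,0,0,0,0,0,1],[0,0,0,0,0,0,1],[0,0,0,0,0,0,1],[0,0,0,0,0,0,1],[0,0,0,0,0,0,1],[0,0,0,0,0,0,1]]]'
```

```text
time_s: 53.25
eef_pos: [501.1, -343.0, 82.1]
eef_rot: [[0.095, 0.996, -0.002], [0.996, -0.095, -0.001], [-0.002, -0.002, -1.0]]
wrist_force: [0.4, -0.3, 0.1]
gripper_width: 92.8
time_s: 53.95
eef_pos: [501.2, -343.0, 82.5]
eef_rot: [[0.095, 0.996, -0.001], [0.996, -0.095, -0.002], [-0.002, -0.001, -1.0]]
wrist_force: [-0.3, 1.2, 0.2]
gripper_width: 50.0
```

```bash
python3 -m creep '[[[0,0,-0.5,0,0,0,1],[0,0,-0.5,0,0,0,1],[0,0,-1,0,0,0,1],[0,0,-1,0,0,0,1],[0,0,-1.5,0,0,0,1],[0,0,-2,0,0,0,1],[0,0,-2,0,0,0,1],[0,0,-2,0,0,0,1],[0,0,-1.5,0,0,0,1],[0,0,-0.5,0,0,0,1],[0,0,0,0,0,0,1]]]'
python3 - <<'E'
from tg import *
snap("side","aa")
go((np.array([545.3,-3.0,205]),Rt(-1.5)),16,1)
E
```

```text
time_s: 55.05
eef_pos: [501.5, -343.1, 208.5]
eef_rot: [[0.095, 0.995, -0.0], [0.995, -0.095, -0.003], [-0.003, 0.0, -1.0]]
wrist_force: [-0.3, 0.1, -6.1]
gripper_width: 50.0
target [545.3  -3.  205. ]
max step 21.5 mm
[[[2.14,0.07,0.01,0.0,0.0,-0.004,1],[2.14,0.09,0.01,0.0,0.0,-0.005,1],[2.14,0.09,0.01,0.0,0.0,-0.004,1],[2.13,0.1,0.01,0.0,0.0,-0.004,1],[2.14,0.12,0.02,-0.001,0.0,-0.004,1],[2.14,0.11,0.01,0.0,0.001,-0.005,1],[2.13,0.14,0.01,0.0,0.0,-0.004,1],[2.14,0.13,0.01,0.0,0.0,-0.004,1],[2.14,0.15,0.02,0.0,0.0,-0.005,1],[2.13,0.16,0.01,0.0,0.0,-0.004,1],[2.13,0.17,0.01,0.0,0.0,-0.004,1],[2.14,0.17,0.02,0.0,0.0,-0.005,1]]]
[[[2.13,0.19,0.01,0.0,0.0,-0.004,1],[2.13,0.19,0.02,-0.001,0.0,-0.004,1],[2.13,0.2,0.01,0.0,0.0,-0.004,1],[2.13,0.21,0.01,0.0,0.0,-0.005,1]]]
```

View pics/side_aa.png

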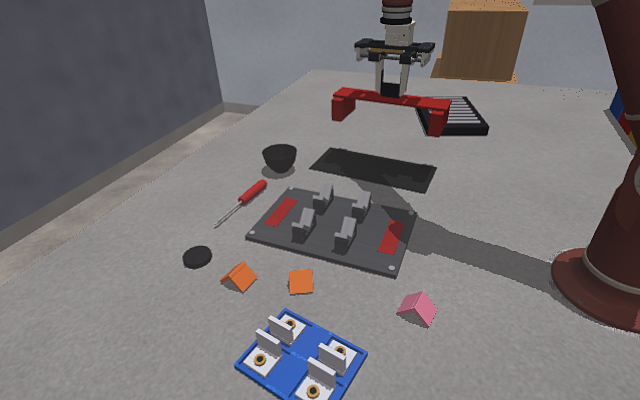

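The bridge is lifted level at (390,100). Carrying it to the die.

```bash
python3 -m creep '[[[1.1,0.05,0,0,0,-0.004,1],[2.1,0.1,0,0,0,-0.004,1],[2.1,0.1,0,0,0,-0.004,1],[2.15,0.1,0,0,0,-0.004,1],[2.15,0.1,0,0,0,-0.004,1],[2.15,0.1,0,0,0,-0.004,1],[2.15,0.15,0,0,0,-0.004,1],[2.15,0.15,0,0,0,-0.004,1],[2.15,0.15,0,0,0,-0.004,1],[2.15,0.15,0,0,0,-0.004,1],[2.15,0.15,0,0,0,-0.004,1],[2.15,0.15,0,0,0,-0.004,1]]]'
python3 -m creep '[[[2.15,0.2,0,0,0,-0.004,1],[2.15,0.2,0,0,0,-0.004,1],[2.1,0.2,0,0,0,-0.004,1],[2.1,0.2,0.1,0,0,-0.004,1],[1.1,0.1,0.1,0,0,-0.003,1],[0,0,0,0,0,0,1],[0,0,0,0,0,0,1],[0,0,0,0,0,0,1]]]'
python3 - <<'E'
from tg import *
snap("side","ab")
go((np.array([545.3,-3.0,120]),Rt(-1.5)),6,1)
E
```

```text
time_s: 56.3
eef_pos: [532.7, -95.8, 206.0]
eef_rot: [[0.046, 0.999, -0.004], [0.999, -0.046, -0.001], [-0.001, -0.004, -1.0]]
wrist_force: [0.7, 0.9, -5.1]
gripper_width: 49.6
time_s: 57.1
eef_pos: [546.0, -4.5, 204.8]
eef_rot: [[0.031, 1.0, -0.002], [1.0, -0.031, -0.003], [-0.003, -0.002, -1.0]]
wrist_force: [0.0, 0.0, -5.7]
gripper_width: 49.7
target [545.3  -3.  120. ]
max step 14.2 mm
[[[0.03,-0.01,1.41,0.0,0.0,-0.001,1],[0.02,-0.01,1.42,-0.001,0.001,-0.001,1],[0.03,-0.01,1.41,0.0,0.0,0.0,1],[0.02,-0.02,1.42,0.0,0.001,-0.001,1],[0.02,-0.01,1.41,0.0,0.0,-0.001,1],[0.03,-0.01,1.41,-0.001,0.001,-0.001,1]]]
```

View pics/side_ab.png

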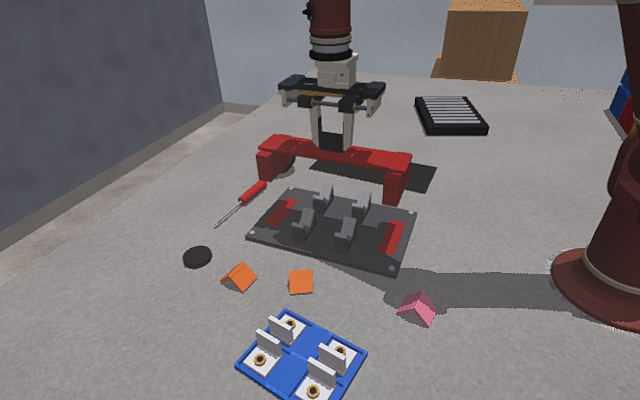

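```bash
python3 -m creep '[[[0,0,1.4,0,0,0,1],[0.05,0,1.4,0,0,-0.002,1],[0.05,0,1.4,0,0,-0.002,1],[0.05,-0.05,1.4,0,0,0,1],[0,0,1.4,0,0,0,1],[0,0,1.4,0,0,0,1],[0,0,1.3,0,0,0,1],[0,0,0.7,0,0,0,1],[0,0,0,0,0,0,1],[0,0,0,0,0,0,1]]]'
python3 m4.py ac 2>/dev/null | head -5
python3 - <<'E'
from h import *
snap("side","ac")
E
```

```text
time_s: 58.15
eef_pos: [546.0, -1.4, 101.1]
eef_rot: [[0.024, 1.0, -0.001], [1.0, -0.024, -0.002], [-0.002, -0.001, -1.0]]
wrist_force: [0.4, -0.2, -5.5]
gripper_width: 49.7
eef [546.3  -1.3 101.4]
mark [545.9 -26.4] [162.  452.6] 88.4
mark [544.8 -88.8] [ 8.3 95.7] 88.6
die centre [545.4 -57.6] yaw 88.98 dist 62.4
```

View pics/side_ac.png

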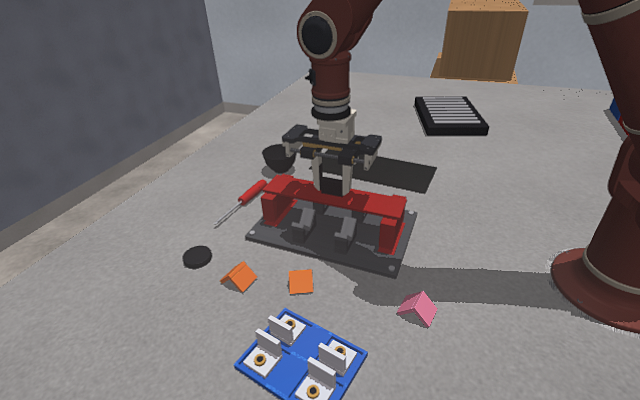

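```bash
python3 -m creep '[[[-0.2,0,0.4,0,0,0,1],[0,0,0.3,0,0,0,1],[0,0,0.2,0,0,0,1],[0,0,0,0,0,0,1],[0,0,0,0,0,0,1]]]'
python3 -m creep '[[[0,0,0.15,0,0,0,1],[0,0,0,0,0,0,1],[0,0,0,0,0,0,1]]]'
```

```text
time_s: 58.75
eef_pos: [545.5, -3.0, 91.7]
eef_rot: [[0.024, 1.0, -0.002], [1.0, -0.024, -0.002], [-0.002, -0.002, -1.0]]
wrist_force: [0.7, 1.4, -5.5]
gripper_width: 49.9
time_s: 59.05
eef_pos: [545.9, -3.1, 90.5]
eef_rot: [[0.024, 1.0, -0.001], [1.0, -0.024, -0.002], [-0.002, -0.001, -1.0]]
wrist_force: [-0.2, -0.4, -3.8]
gripper_width: 49.5
```

```bash
python3 -m creep '[[[0,0,0.1,0,0,0,1],[0,0,0,0,0,0,1],[0,0,0,0,0,0,1]]]'
```

```text
time_s: 59.35
eef_pos: [545.9, -3.1, 90.5]
eef_rot: [[0.024, 1.0, -0.001], [1.0, -0.024, -0.001], [-0.001, -0.001, -1.0]]
wrist_force: [-2.4, 0.6, 5.2]
gripper_width: 49.8
```

Down firmly on the plate: the force reversed to +5 N at the expected height. Release and rise straight up.

```bash
python3 -m creep '[[[0,0,0,0,0,0,-1],[0,0,0,0,0,0,-1],[0,0,0,0,0,0,-1],[0,0,0,0,0,0,-1],[0,0,0,0,0,0,-1],[0,0,-1,0,0,0,-1],[0,0,-2,0,0,0,-1],[0,0,-3,0,0,0,-1],[0,0,-3,0,0,0,-1],[0,0,-3,0,0,0,-1],[0,0,-3,0,0,0,-1],[0,0,0,0,0,0,-1]]]'
python3 -m creep '[[[0,0,0,0,0,0,-1],[0,0,0,0,0,0,-1]]]'
python3 m3.py ad 82
python3 - <<'E'
from h import *
C=np.array([545.3,-2.])
for n in["scene","side"]:
    im,d,c=snap(n,"ad"); P=cloud(d,c); Z=P[...,2]
    red=(mask(im,(0,130,60),(6,255,255))|mask(im,(174,130,60),(180,255,255)))>0
    t=red&(Z>77)&(Z<90)&(np.abs(P[...,0]-545)<185)&(np.abs(P[...,1])<120); t=cv2.morphologyEx(t.astype(np.uint8),cv2.MORPH_OPEN,np.ones((3,3)))>0
    q=P[t]; r=rect(q); A=np.c_[q[:,:2]-q[:,:2].mean(0),np.ones(len(q))]; f=np.linalg.lstsq(A,q[:,2],rcond=None)[0]
    print(n,np.round(r[0],1),np.round(r[1],1),round(r[2],1),"z",f[2].round(1),"tilt",f[:2].round(4))
E
```

```text
time_s: 60.55
eef_pos: [548.6, -3.3, 244.3]
eef_rot: [[0.024, 1.0, 0.009], [1.0, -0.024, -0.001], [-0.001, 0.009, -1.0]]
wrist_force: [0.7, -0.1, 0.3]
gripper_width: 93.2
time_s: 60.75
eef_pos: [544.8, -2.7, 238.3]
eef_rot: [[0.024, 1.0, -0.004], [1.0, -0.024, -0.002], [-0.002, -0.004, -1.0]]
wrist_force: [-0.7, -0.5, -0.6]
gripper_width: 93.0
bridge top c [546.3  -1.7] [104.7 308.7] yaw -1.14 z nan
fin [546.   -2.8] [12.3 47.5] 88.5 549
scene [547.3  -4.7] [ 70.4 310.5] 88.9 z 81.5 tilt [-0.0002  0.0003]
side [547.5  -2.7] [ 72.5 310.3] 88.6 z 80.6 tilt [ 0.0021 -0.0049]
```

View pics/wrist_ad.png

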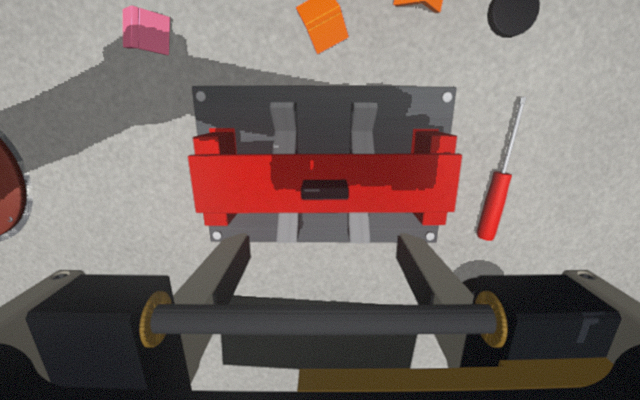

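View pics/scene_ad.png

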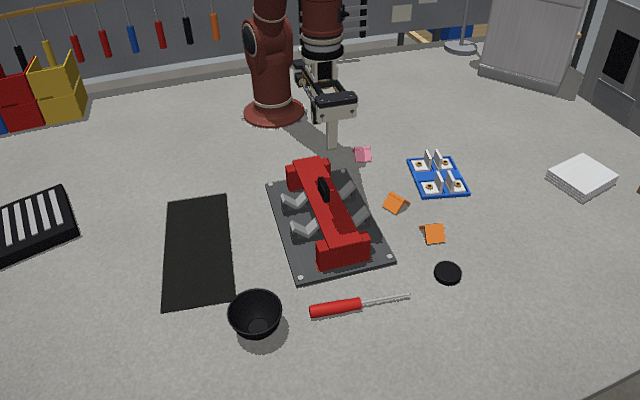

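The bridge stands level at about (546.5,-3), yaw -1.3°, against the die at (545.3,-2), yaw -1.5°. The four brackets are upright in the tray at scene (437,177). The hopper, screwdriver and cap are at their original pixels. Handing in.

```bash
python3 m6.py ae side
python3 - <<'E'
from rig import env
print(env.close_job())
E
```

```text
A n 770 plain top z 45.9 v of top [ 9.  12.3 17.3] flat leg z [ 9.3 10.9 12.7] slope -0.01 v end 51.4 u [-69.1 -26.3]
D n 648 plain top z 46.0 v of top [ 8.4 11.7 16.7] flat leg z [ 8.9 10.9 13.1] slope -0.003 v end 50.3 u [26.9 69.8]
C n 1036 plain top z 46.0 v of top [10.  14.9 18. ] flat leg z [ 9.2 10.8 14.5] slope -0.019 v end 51.8 u [-68.6 -25.6]
B n 956 plain top z 46.1 v of top [13.  17.7 20.7] flat leg z [ 9.4 11.3 12.9] slope -0.001 v end 55.0 u [27.2 71.1]
the job is handed in; nothing more can be done
None
```

The job is done and handed in at about 61 s of the 210 s allowed; the hand-in gives no verdict.

- **Sequence:** I parked the bridge on the mat and moved all four brackets from the die to the tray, one to a pocket with the bush leg down. The bridge was then knocked about 50 mm aside on the mat, so I remeasured it, picked it up there and stood it back on the die.
- **Brackets:** In the last side view all four bush legs are flat (slope 0.02 or less) and all four plain-leg tops are at about 46 mm.
- **Bridge:** It is level, within about 3 mm and 0.5° of the foot marks, and the gripper is open well above it.
- **Bystanders:** The screwdriver, cap, hopper and the orange and pink look-alikes look unmoved in the last scene picture. I judged that by eye and did not measure it.
- **Disagreements:** The three cameras differed by 1–3 mm throughout, within calibration error. The scene camera read one bracket's slope as -0.06, but the side and wrist views put it at about 0.01 or less, so I took that as depth noise. One tray check also caught part of the gripper and gave a false height of about 260 mm for one bracket; the repeat was clean.

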